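Refit the clamp spring of a carving rest

ROBOT

A 6-joint arm with a two-finger parallel gripper is mounted at the origin on the work surface. World frame = base frame: x ahead of the robot, y to its left, z up, the work surface at z = 0. Lengths are in m, angles in rad, forces in N, time in s.
With the tool pointing down it reaches from about 0.25 to 0.725 m from the base axis. Payload 4 kg.
Tool frame: the origin (TCP) lies on the centre line of the jaws, within the pads' length; the fingertips stand 25 mm ahead of it and the grasp point (between the pads) lies 6 mm ahead of it (manip.finger_overhang is the distance from the TCP to the fingertips, in m); y points along the fingers, z is the direction in which the jaws open and shut, and the axes are right-handed (so a half turn about y gives the same grasp; the last joint's range is limited). The gripper opens to 85 mm and grips with 20 to 120 N. Pads are 22 mm wide; open, the fingers measure 114 mm over their backs; the gripper's body (76 mm by 85 mm) begins 54 mm behind the grasp point. The pads swing forward as they close: fully open they stand 13 mm farther back than shut.
Start: joints at [-1.23, 0.241, 0.005, 1.335, 0, 1.571], TCP at [0.167, -0.471, 0.223] pointing down, gripper open.
Joint ranges: [-2.72, 2.72], [-1.05, 1.87], [-1.09, 1.28], [-1.99, 2.15], [-1.42, 1.44], [-3.14, 3.14]. Speed limits (rad/s): [2.79, 2.79, 3.14, 3.14, 3.14, 3.14].

INTERFACE

Orientations are given as a rotation vector (axis times angle).
In Python, from plant import manip gives the robot as it stands.
- The arm moves only by the tool send_rows, never from a script. Its argument "increments" is a list of rows, each a list of 5 numbers: the closure, from 0 (fully open) to 1 (shut), then the shift along the tool's x, y, z in units of 50 mm (1.0 is 50 mm), then the turn about the tool's y in units of 5 degrees (1.0 is 5 degrees). In form: [[hand, x, y, z, yaw], ...]. A call has 1 to 12 rows; each row is the pose to reach, as a shift and turn from the pose commanded when the call began, along the tool's axes at that moment; what a row does not reach only later rows make up. A row lasts 1/10 s, in which the tool goes at most 50 mm and 8.59 degrees, less where a joint would pass 70% of its speed; a pose out of reach is approached as far as the arm can. A call with a gripper value outside its range is refused whole. The fingers move at their own pace and stop on an object; "newtons" is the grip in N (left out, the last holds). Time passes only in rows, so rows that repeat a pose let the fingers close. It gives the time, the measured TCP pose, the force and the opening at its end, in the units of the state.
- manip.get_obs(): the state, without advancing time (a new reading comes with each control period).
- manip.get_image(name): name is "scene" or "top" or "wrist"; returns a dict with "image" (480x640x3 uint8, red, green, blue), "K" (3x3 intrinsics, pixels), "k1" (the pictures are not rectified: a ray, as slopes to the right and down, at radius r is drawn at 1 + k1 r^2 times it, then the intrinsics apply), "R" (3x3) and "t" (3): a world point X has camera coordinates R X + t. Camera axes: x right, y down, z forward; pixel columns grow to the right and rows downward; lengths in m; the calibration is good to about 2 mm. A picture is of the moment at which its call begins. There is no depth.
- manip.hand_in(): hands the job in, once; it reports no verdict.
Trained networks look in a picture, given as the dict that the camera call returned (one of the last four; its "shot" number tells which), for a name from the list of things; names that differ only in an ending like _2 or _b are one class to them, and where a whole thing is asked for, a point or a joint stands for the part that bears it (a point fixed in the world has none). Each returns a list of dicts, best first, with "conf" (0 to 1); they miss things now and then, are a little off and sometimes report something else, mostly with a low value. They report only what shows in the picture. A call takes as long as a camera call. They do not tell look-alikes from the thing itself.
- manip.recognise(label, picture): "centre" ([column, row] in pixels, amid what is visible of it).
- manip.outline_of(label, picture): "pixels" (480x640 bool, what is visible of it) and "centre" ([column, row] in pixels, amid what is visible of it).
- manip.spot_point(label, picture): "centre" ([column, row] in pixels: a listed point, or the origin of a listed thing).
The state is a dict: "time_s": time; "qpos": joint angles; "dq": joint speeds; "effort": joint torques, N m; "tcp_pos": TCP position; "tcp_rot": TCP orientation; "ft_force": force on the tool from outside, world axes, zero at the start; "moment": the same for the moment, N m; "finger_gap": opening from 0.0 (shut) to 1.0 (fully open).
Only numpy, scipy, OpenCV 4.12 (cv2) and the standard library are available. Lean on these libraries where they do the work, as an engineer would, in place of code of your own. Each camera call takes 0.05 s, during which the arm holds its last target.

TASK

The clamp spring of the sloped carving rest is lying in its wooden cradle. Hook its steel prong down into the hole in the blue lug at the top of the rest, then stretch the spring and drop the ring at its other end right down over the red post of the clamp lever, so that the spring pulls the lever shut against the blank. Let go, and leave the jar, the copper tin, the graver and the nut where they are.

Things in the scene. Friction and masses are not known exactly. Their poses are not given: they have to be found in the camera images.
- tab (a point): Centre of the orange pull tab at one end of the tension spring, the place to hold it: 32 mm long (x), 14 mm wide (y), 16 mm tall (z). Axes are the spring's: x along it from tab to prong, z up as it lies in the cradle; the prong points along -z. Relaxed, as at the start, the tab's centre lies 140 mm from the prong's centre line and always 30 mm from the ring's centre.
- eye (a point): Centre of the steel ring (hole 18 mm, outside 26 mm, 7 mm thick, the hole runs along the spring's z) between coils and tab, on the spring's axis, fixed to the tab; axes as tab.
- prong_tip (a point): Lower end of the steel prong, a round bar 6 mm thick with a round tip that goes straight down (the spring's -z) from the far end of the spring; the tip lies 22 mm below the spring's axis. Axes as tab.
- sleeve (a point): Centre of the blue sleeve on the spring's axis, 24 mm behind the prong's centre line, 28 x 14 x 15 mm (another place to hold); axes as tab. The coils, 15 mm across, lie between sleeve and ring. The spring is 159 mm over all, about 0.1 kg, and stays straight as if rigid but stretches along x: 3 N to begin to open, then 0.2 N more per mm, at most 60 mm.
- cradle: Fixed dark wooden block, 32 (x) x 70 x 45 mm high, with a groove 21 mm wide between lips 8 mm high on its top, in which the spring's coils lie at the start, along x. Origin at the centre of its underside. The spring's axis is 52.5 mm above the table and both its ends stick out freely.
- hole (a point): Centre of the mouth of the 13 mm round hole in the top of the blue lug (24 x 30 mm, 28 mm above the board; hole 28 mm deep). Axes are those of the board, sloped 30 degrees and facing the robot: x up the slope, y across it to the left, z square out of the board along the hole's axis. With the prong home, the spring's axis lies 8 mm above the mouth.
- ledge (a point): Centre of the top of a fixed wooden ledge on the board between hole and post, 30 (x) x 34 mm, 27 mm above the board, on which the coils of the hooked spring can rest. Axes as hole.
- post (a point): Foot of the lever's red post, on its axis, where a steel shoulder (18 mm across, 32 mm above the board) carries the ring. The post is 9 mm thick, blunt, and rises 18 mm along z, parallel to the hole's z. Lever shut: 130 mm from the hole, straight down the slope; open: 9 to 20 mm farther, so the spring must be stretched. Below it (down the slope) there is free room.
- blank (a point): Centre of the top of the fixed ivory blank that the lever clamps: a disc 44 mm across, 23 mm high above the board. Axes as hole. The dark lever (100 x 22 mm, its top 14 mm above the board) runs from the post across the slope to its pivot, 90 mm left of the post.
- lever (a joint): Clamp lever angle in rad about the board's normal: 0 = shut, pad on the blank (a stop); positive = open, post swung down the slope, at most 0.3. It stays where it is left (about 1.3 N at the post moves it); the hooked spring easily pulls it shut once let go.
- jar: Amber glass jar with black lid, 64 mm across, 95 mm high, bystander; origin at the centre of its underside.
- pot: Copper tin, 60 mm across, 70 mm high, bystander; origin at the centre of its underside.
- graver: Graver with wooden handle, 170 mm long, lying on the bench, bystander; origin under its middle, x along it to the tip.
- nut: Brown palm nut, 50 mm across, 34 mm high, bystander; origin at the centre of its underside.
There are look-alikes about, which are no part of the job. Of the things shaped like the part that bears tab, the bare steel one is meant.

How it is judged:
On the way, in this order (a step that is already met when the one before it is completed fails the run):
1. the prong is hooked down in the lug's hole (x of prong_tip in the frame of hole between -0.0065 and 0.0065 m and y of prong_tip in the frame of hole between -0.0065 and 0.0065 m and z of prong_tip in the frame of hole between -0.03 and -0.008 m), for 0.2 s.
2. the ring is down over the red post, the prong still in its hole (x of prong_tip in the frame of hole between -0.0065 and 0.0065 m and y of prong_tip in the frame of hole between -0.0065 and 0.0065 m and z of prong_tip in the frame of hole between -0.03 and -0.006 m and x of eye in the frame of post between -0.0075 and 0.0075 m and y of eye in the frame of post between -0.0075 and 0.0075 m and z of eye in the frame of post between -0.002 and 0.009 m), for 0.2 s.
At the end, for the whole second after the job is handed in: The prong stands in the lug's hole (tip at least 6 mm below the mouth), the ring is on the red post with its centre at most 9 mm above the shoulder and 7.5 mm off the post's axis, and the lever is shut on the blank within 0.03 rad and at rest (all of step 2 and value of joint lever below 0.03 rad and velocity of joint lever between -0.05 and 0.05 rad/s); the robot touches nothing.
It fails at once if the amber jar is disturbed: moved more than 30 mm (distance of jar from where it was at the start of the episode above 0.03 m).
It fails at once if the copper tin is disturbed: moved more than 30 mm (distance of pot from where it was at the start of the episode above 0.03 m).
It fails at once if the graver is disturbed: moved more than 30 mm (distance of graver from where it was at the start of the episode above 0.03 m).
It fails at once if the palm nut is disturbed: moved more than 30 mm (distance of nut from where it was at the start of the episode above 0.03 m).
It also fails if it takes over 45 s, if anything falls off the work surface, if the arm or the gripper's body presses on something with over 40 N, if the wrist force passes 120 N, or if a joint passes its speed limit or range.

## Working session

There is one attempt and no reset: what is moved stays moved. The work goes in short steps, Python scripts to look and compute and a tool call to move; the robot and the scene stay as the last step left them, time stands still between calls to the robot, and variables do not carry over. Pictures are saved under pics/ and viewed, and the job is handed in when it is done.

Besides the shell and the picture viewer there is one more tool, called as name([rows], argument=value, ...), one row to a line, values as JSON. send_rows: Moves the arm, as the interface text tells. Its arguments: {"type":"object","properties":{"increments":{"type":"array"},"newtons":{"type":"number"}},"required":["increments"]}

```bash
ls; mkdir -p pics; python3 - <<'E'
from plant import manip
import cv2,numpy as np
o=manip.get_obs(); print(o)
for n in ["scene","top","wrist"]:
    p=manip.get_image(n); print(n,p["K"],p["k1"],p["R"],p["t"])
    cv2.imwrite(f"pics/{n}0.png",p["image"][:,:,::-1])
    if n!="wrist":
        for l in ["tab","eye","prong_tip","sleeve","hole","post","ledge","blank","cradle"]:
            print(l,[(round(d["conf"],2),np.round(d["centre"],1).tolist()) for d in manip.spot_point(l,p)[:4]])
E
```

```text
pics
{'time_s': 0.0, 'qpos': array([-1.22997607e+00,  2.41420407e-01,  3.68571610e-03,  1.33519792e+00,
       -1.14209068e-05,  1.57078959e+00]), 'dq': array([ 3.08203796e-04, -4.14170818e-04,  1.29355306e-03, -8.13242409e-04,
        3.28823219e-05,  1.36926978e-04]), 'effort': array([ 8.79502786e-04, -3.72319472e+01,  2.52406365e+01,  1.70095830e-02,
        1.58795292e-04, -6.67941734e-06]), 'tcp_pos': array([ 0.16690327, -0.47061137,  0.22189458]), 'tcp_rot': array([-0.35084495,  2.03874836, -2.03440164]), 'ft_force': array([-0.32106693,  0.08042439,  0.60657048]), 'moment': array([ 0.0154721 , -0.00837207,  0.05228772]), 'finger_gap': 1.0019615012557093}
scene [[484.83504915   0.         317.57596646]
 [  0.         484.83504915 242.03896757]
 [  0.           0.           1.        ]] -0.029126598171707003 [[ 0.57034371  0.82140445  0.00166903]
 [ 0.51992651 -0.35943739 -0.77490721]
 [-0.63591232  0.44283123 -0.63207281]] [-0.34394885 -0.19870407  1.64596397]
tab [(0.48, [341.8, 221.0]), (0.47, [290.9, 220.9])]
eye [(0.55, [292.8, 230.1]), (0.43, [346.5, 230.1]), (0.18, [458.3,
[... 569 characters left out ...]
.65, [274.9, 349.0]), (0.48, [235.3, 291.7])]
eye [(0.6, [236.2, 280.6]), (0.53, [278.9, 338.0]), (0.49, [323.7, 173.8])]
prong_tip [(0.76, [235.0, 236.0])]
sleeve [(0.82, [295.5, 308.9]), (0.63, [478.9, 292.0]), (0.54, [237.7, 246.8])]
hole [(0.61, [372.4, 217.6])]
post [(0.57, [381.0, 276.6])]
ledge [(0.87, [375.0, 245.1])]
blank [(0.77, [356.0, 258.4])]
cradle [(0.78, [236.8, 261.7])]
wrist [[362.20072979   0.         321.06670618]
 [  0.         362.20072979 239.73290213]
 [  0.           0.           1.        ]] 0.012680288635774594 [[ 0.33447665 -0.94240346 -0.00104656]
 [-0.90997966 -0.32325724  0.25969555]
 [-0.24507629 -0.08590975 -0.96568997]] [-0.49842077 -0.03369699  0.37763572]
```

View pics/scene0.png

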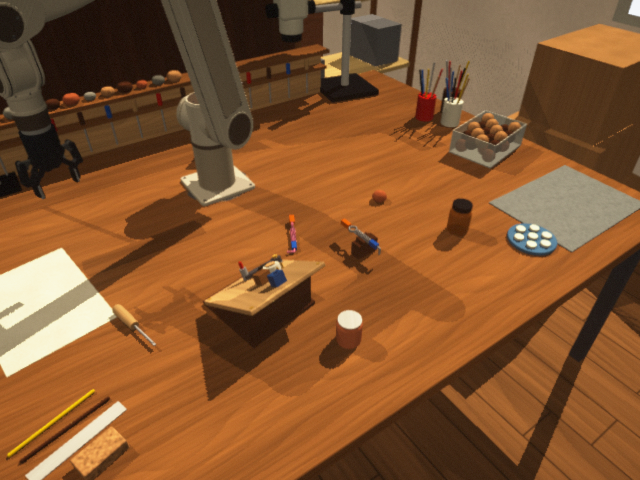

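View pics/top0.png

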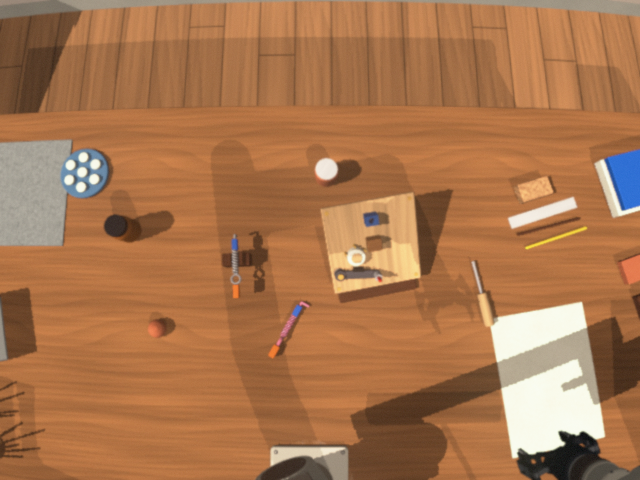

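View pics/wrist0.png

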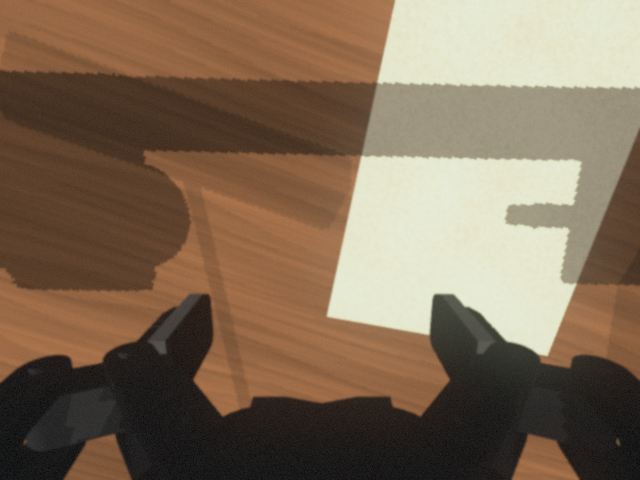

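Candidates for the spring in the top view are the bare steel one in the dark cradle (236,268) and a pink-coiled one flat on the bench at (290,330). The description calls for the steel one in the cradle. Next I'll triangulate and check it in a crop.

```bash
cat > h.py <<'E'
from plant import manip
import cv2,numpy as np
from scipy.optimize import least_squares
from scipy.spatial.transform import Rotation as Ro
def snap(n,save=None):
    p=manip.get_image(n)
    if save: cv2.imwrite(f"pics/{save}.png",p["image"][:,:,::-1])
    return p
def crop(p,u,v,w,s,save):
    im=p["image"][:,:,::-1]; x0=int(max(0,u-w));y0=int(max(0,v-w))
    c=im[y0:int(v+w),x0:int(u+w)]
    c=cv2.resize(c,None,fx=s,fy=s,interpolation=cv2.INTER_CUBIC); cv2.imwrite(f"pics/{save}.png",c); print("crop origin",x0,y0,"scale",s,c.shape)
def proj(p,X):
    c=p["R"]@np.asarray(X)+p["t"]; s=c[:2]/c[2]; s=s*(1+p["k1"]*(s@s)); return p["K"][:2,:2]@s+p["K"][:2,2]
def tri(obs):
    # obs list of (p,uv)
    f=lambda X: np.concatenate([proj(p,X)-uv for p,uv in obs])
    r=least_squares(f,[0.5,0,0.1]); return r.x, np.abs(r.fun).max()
def onplane(p,uv,z):
    r=least_squares(lambda q: proj(p,[q[0],q[1],z])-uv,[0.5,0]); return r.x
def onplane2(p,uv,P,n):
    # intersect the ray with the plane through P, normal n
    f=lambda X: np.append(proj(p,X)-uv,1000*np.dot(X-P,n)); return least_squares(f,P).x
def sp(l,p,k=3): return [(round(d["conf"],2),np.round(d["centre"],1).tolist()) for d in manip.spot_point(l,p)[:k]]
E
python3 - <<'E'
from h import *
s=snap("scene");t=snap("top")
crop(t,255,290,60,5,"t_spring"); crop(s,350,235,60,5,"s_spring")
crop(t,370,245,60,5,"t_board"); crop(s,265,275,60,5,"s_board")
best={}
for l in ["hole","post","ledge","blank","jar","pot","graver","nut","cradle","lever"]:
    a=sp(l,s,1);b=sp(l,t,1); 
    if a and b: print(l,a,b,tri([(s,a[0][1]),(t,b[0][1])]))
for l,z in [("tab",.0525),("eye",.0525),("sleeve",.0525),("prong_tip",.0305),("cradle",0)]:
    for n,p in (("s",s),("t",t)):
        for c,uv in sp(l,p): print(l,n,c,uv,onplane(p,np.array(uv),z).round(4))
o=manip.get_obs(); R=Ro.from_rotvec(o["tcp_rot"]).as_matrix(); print(R)
w=snap("wrist"); C=-w["R"].T@w["t"]; print("cam in tool",R.T@(C-o["tcp_pos"]), (w["R"]@R))
E
```

```text
crop origin 195 230 scale 5 (600, 600, 3)
crop origin 290 175 scale 5 (600, 600, 3)
crop origin 310 185 scale 5 (600, 600, 3)
crop origin 205 215 scale 5 (600, 600, 3)
hole [(0.73, [272.8, 269.4])] [(0.78, [374.5, 219.8])] (array([ 0.63853483, -0.14919968,  0.16300235]), np.float64(1.4110796830874506))
post [(0.78, [242.1, 268.0])] [(0.73, [380.3, 274.7])] (array([ 0.51920327, -0.17027257,  0.08901736]), np.float64(1.2481666547105021))
ledge [(0.86, [260.5, 272.1])] [(0.6, [236.8, 259.9])] (array([ 0.49391964,  0.07191659, -0.04552333]), np.float64(55.94507339291681))
blank [(0.94, [270.7, 261.5])] [(0.89, [355.7, 257.2])] (array([ 0.55909929, -0.11096355,  0.10927685]), np.float64(1.1002014520790908))
jar [(0.88, [460.7, 227.0])] [(0.85, [128.0, 231.7])] (array([0.6402223 , 0.48775504, 0.00141966]), np.float64(2.802407306617681))
pot [(0.74, [346.8, 337.4])] [(0.76, [325.5, 177.8])] (array([ 7.81047956e-01, -4.27557394e-02, -1.77490367e-04]), np.float64(0.7827561364884446))
graver [(0.98, [137.1, 325.4])] [(0.8, [476.7, 292.0])] (array([ 0.47590107, -0.43342572,  0.00831521]), np.float64(0.101693854033158))
nut [(0.64, [378.0, 197.6])] [(0.65, [161.0, 328.7])] (array([0.38539216, 0.38125782, 0.00865066]), np.float64(1.8712035847012203))
cradle [(0.85, [362.7, 252.9])] [(0.74, [240.1, 258.9])] (array([ 0.56476082,  0.17924609, -0.00060199]), np.float64(0.6493026289799104))Traceback (most recent call last):
  File "<stdin>", line 7, in <module>
  File "h.py", line 24, in sp
    def sp(l,p,k=3): return [(round(d["conf"],2),np.round(d["centre"],1).tolist()) for d in manip.spot_point(l,p)[:k]]
                                                                                            ~~~~~~~~~~~~~~~~^^^^^
ValueError: it knows: blank, cradle, eye, graver, hole, jar, ledge, nut, post, pot, prong_tip, sleeve, tab
```

```bash
python3 - <<'E'
from h import *
s=snap("scene");t=snap("top")
for l,z in [("tab",.0525),("eye",.0525),("sleeve",.0525),("prong_tip",.0305),("cradle",0)]:
    for n,p in (("s",s),("t",t)):
        for c,uv in sp(l,p): print(l,n,c,uv,onplane(p,np.array(uv),z).round(4))
o=manip.get_obs(); R=Ro.from_rotvec(o["tcp_rot"]).as_matrix(); print(R)
w=snap("wrist"); C=-w["R"].T@w["t"]; print("cam in tool",R.T@(C-o["tcp_pos"]), (w["R"]@R))
import numpy as np
a=cv2.imread("pics/t_spring.png");b=cv2.imread("pics/s_spring.png");c=cv2.imread("pics/t_board.png");d=cv2.imread("pics/s_board.png")
r=lambda x:cv2.resize(x,(400,300)) if 0 else x[:,:]
g=np.vstack([np.hstack([cv2.resize(x,(400,400)) for x in (a,b)])]);cv2.imwrite("pics/spr.png",g)
g=np.hstack([cv2.resize(x,(400,400)) for x in (c,d)]);cv2.imwrite("pics/brd.png",g)
E
```

```text
tab s 0.49 [346.5, 226.6] [0.4964 0.1738]
tab s 0.38 [291.9, 221.2] [0.3868 0.0602]
tab t 0.45 [236.3, 293.4] [0.4743 0.1759]
eye s 0.67 [347.4, 229.9] [0.51   0.1666]
eye s 0.66 [291.1, 228.0] [0.4126 0.0411]
eye t 0.7 [283.2, 340.5] [0.3609 0.0597]
eye t 0.53 [241.1, 279.6] [0.5081 0.1646]
sleeve s 0.75 [369.3, 242.5] [0.5883 0.1815]
sleeve s 0.45 [293.3, 243.5] [0.4743 0.0091]
sleeve t 0.9 [238.7, 245.7] [0.5922 0.1724]
sleeve t 0.76 [293.8, 309.4] [0.4357 0.0343]
sleeve t 0.26 [235.7, 261.4] [0.553 0.179]
prong_tip s 0.73 [379.7, 256.4] [0.6302 0.1852]
prong_tip s 0.71 [287.2, 248.9] [ 0.4615 -0.0034]
prong_tip t 0.92 [309.0, 304.5] [ 0.4472 -0.0022]
prong_tip t 0.75 [234.8, 235.4] [0.6212 0.1871]
prong_tip t 0.39 [376.6, 277.0] [ 0.5152 -0.1715]
cradle s 0.92 [364.4, 251.6] [0.5642 0.1881]
cradle t 0.79 [237.0, 260.4] [0.5599 0.1858]
[[-9.42496379e-01  4.52608086e-05  3.34216357e-01]
 [-3.34216359e-01 -3.47095724e-05 -9.42496379e-01]
 [-3.10576413e-05 -9.99999998e-01  4.78405489e-05]]
cam in tool [-0.06566231 -0.15007295 -0.00121276] [[-2.76267840e-04  1.11812011e-03  9.99999337e-01]
 [ 9.65682350e-01 -2.59725408e-01  5.57191549e-04]
 [ 2.59725859e-01  9.65681864e-01 -1.00799508e-03]]
```

View pics/spr.png

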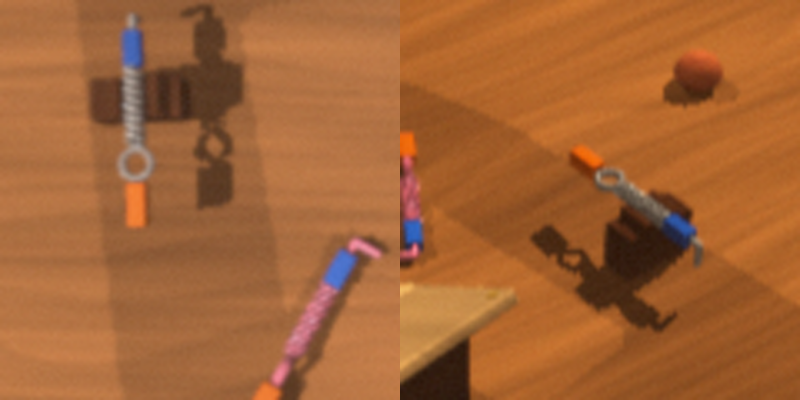

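View pics/brd.png

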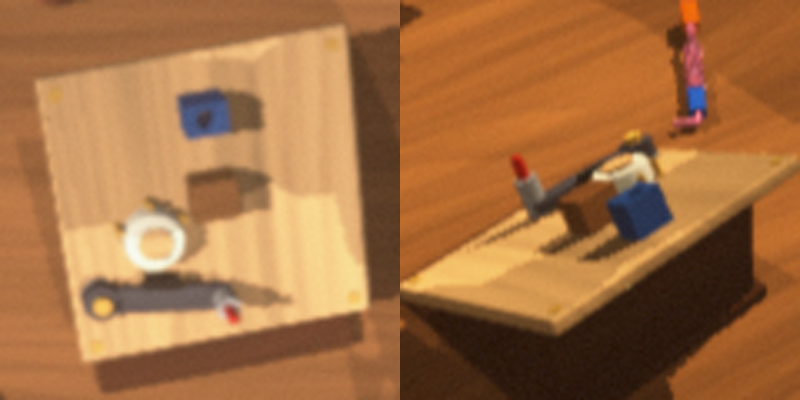

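The crops confirm it: the bare steel spring with orange tab lies in the cradle (tab at top-image 236,292, prong at 235,236). The pink one at (290,330) is the decoy. I'll fly over the board for a close look at hole and post, then go on to the spring.

send_rows([
  [0,0,-1.2,0,1.9],
  [0,-9.4,-1.2,-3.1,1.9],
  [0,-9.4,-1.2,-3.1,1.9],
  [0,-9.4,-1.2,-3.1,1.9],
  [0,-9.4,-1.2,-3.1,1.9],
  [0,-9.4,-1.2,-3.1,1.9],
  [0,-9.4,-1.2,-3.1,1.9],
  [0,-9.4,-1.2,-3.1,1.9],
  [0,-9.4,-1.2,-3.1,1.9],
  [0,-9.4,-1.2,-3.1,1.9],
  [0,-9.4,-1.2,-3.1,1.9],
  [0,-9.4,-1.2,-3.1,1.9],
])

```text
time_s: 3.9
tcp_pos: [0.562, -0.1641, 0.2813]
tcp_rot: [-0.193, 2.128, -2.124]
ft_force: [-0.1, -1.5, -0.8]
finger_gap: 1.001
```

```bash
python3 - <<'E'
from h import *
w=snap("wrist","w1"); o=manip.get_obs(); print(o["time_s"],o["tcp_pos"],Ro.from_rotvec(o["tcp_rot"]).as_matrix()[:,0])
for l in ["hole","post","ledge","blank"]:
    print(l,sp(l,w))
import pickle; pickle.dump(w,open("w1.pkl","wb"))
E
```

```text
3.95 [ 0.55988544 -0.16590094  0.28155754] [-0.98391092 -0.17865502  0.0013011 ]
hole [(0.96, [314.9, 124.5])]
post [(0.73, [317.8, 258.9])]
ledge [(0.97, [317.1, 195.5]), (0.23, [313.3, 257.5])]
blank [(0.84, [265.8, 209.8]), (0.65, [316.7, 259.9]), (0.55, [23.9, 142.8])]
```

View pics/w1.png

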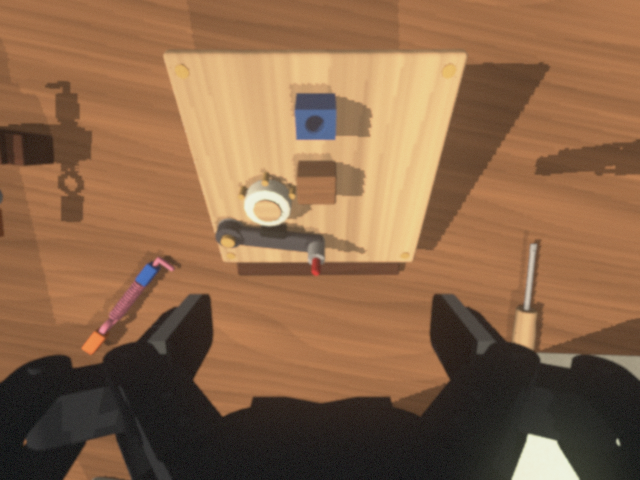

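```bash
cat > fit.py <<'E'
from h import *
import pickle
w=pickle.load(open("w1.pkl","rb"))
s=snap("scene");t=snap("top")
O=[]
for n,p,sg in (("w",w,1.0),("s",s,1.0),("t",t,1.0)):
    for l in ["hole","post","ledge"]:
        if n=="w": uv={"hole":[314.9,124.5],"post":[317.0,258],"ledge":[317.1,195.5]}[l]
        else:
            c=sp(l,p,1)
            if not c: continue
            uv=c[0][1]
        O.append((l,p,np.array(uv),sg,n))
def frame(yaw):
    x=np.array([np.cos(yaw)*np.cos(np.pi/6),np.sin(yaw)*np.cos(np.pi/6),.5]); y=np.array([-np.sin(yaw),np.cos(yaw),0]); return np.array([x,y,np.cross(x,y)]).T
def pts(q):
    R=frame(q[3]); a=q[4]
    post=[-130-90*np.sin(a),90-90*np.cos(a),4]
    return {"hole":q[:3],"ledge":q[:3]+R@np.array([q[5],0,-1])/1,"post":q[:3]+R@np.array(post)/1000}
def f(q):
    q=q.copy(); P=pts(q); return np.concatenate([(proj(p,P[l])-uv)*sg for l,p,uv,sg,n in O])
q0=np.array([.64,-.15,.16,.18,.15,-.065])
def pts(q):
    R=frame(q[3]); a=q[4]
    post=np.array([-130-90*np.sin(a),-(90-90*np.cos(a))*-1,4])/1000
    return {"hole":q[:3],"ledge":q[:3]+R@np.array([q[5],0,-.001]),"post":q[:3]+R@post}
r=least_squares(f,q0,loss="soft_l1",f_scale=1.5)
q=r.x; print("hole",q[:3].round(4),"yaw deg",np.degrees(q[3]).round(2),"lever",q[4].round(3),"ledge",q[5].round(4)); print("post",pts(q)["post"].round(4))
for (l,p,uv,sg,n),e in zip(O,f(q).reshape(-1,2)): print(n,l,e.round(1))
np.save("board.npy",q)
E
python3 fit.py
```

```text
hole [ 0.6376 -0.1441  0.1541] yaw deg 11.23 lever 0.131 ledge -0.0662
post [ 0.5152 -0.1676  0.0867]
w hole [ 0.3 -0.2]
w post [0.9 0.5]
w ledge [0. 0.]
s hole [1.  2.7]
s post [ 0.5 -3.3]
s ledge [-2.9 -0.2]
t hole [-1.6  2.2]
t post [-2.8 -0.7]
t ledge [-0.5 -1. ]
```

```bash
python3 - <<'E'
from h import *
s=snap("scene");t=snap("top")
P=[("tab",(346.1,222.4),(235.8,291.5),.0525),("eye",(352.7,229),(235.6,279),.0525),("sleeve",(374,244.3),(235,244.5),.0525)]
for l,a,b,z in P: print(l,onplane(s,np.array(a),z),onplane(t,np.array(b),z),tri([(s,np.array(a)),(t,np.array(b))]))
E
```

```text
tab [0.4799758  0.18488554] [0.47889546 0.17717789] (array([0.48043331, 0.17942341, 0.05425675]), np.float64(1.3984166523227373))
eye [0.51516723 0.18137212] [0.50954657 0.17828978] (array([0.51094431, 0.18096985, 0.0492946 ]), np.float64(1.0868840718336514))
sleeve [0.60153071 0.18706733] [0.59517653 0.18169895] (array([0.59751006, 0.1853513 , 0.04946231]), np.float64(1.5227384342987307))
```

send_rows([
  [0,0.3,0,-2,1.6],
  [0,0.3,0.6,-4,1.6],
  [0,0.3,1.2,-7.1,1.6],
  [0,0.3,2.2,-7.1,1.6],
  [0,0.3,2.2,-7.1,1.6],
  [0,0.3,2.2,-7.1,1.6],
  [0,0.3,2.2,-7.1,1.6],
  [0,0.3,2.2,-7.1,1.6],
  [0,0.3,2.2,-7.1,1.6],
  [0,0.3,2.2,-7.1,1.6],
])

```text
time_s: 5.65
tcp_pos: [0.4943, 0.0636, 0.1769]
tcp_rot: [-0.117, 2.212, -2.126]
ft_force: [-0.4, 0.3, 0.2]
finger_gap: 0.998
```

```bash
python3 - <<'E'
from h import *
w=snap("wrist","w2"); o=manip.get_obs(); print(o["time_s"],o["tcp_pos"],Ro.from_rotvec(o["tcp_rot"]).as_matrix()[:,0])
for l,z in [("tab",.0525),("eye",.0525),("sleeve",.0525),("prong_tip",.03)]:
    for c,uv in sp(l,w): print(l,c,uv,onplane(w,np.array(uv),z).round(4))
E
```

```text
5.7 [0.49414155 0.0635873  0.17665259] [-0.99457726 -0.1039877   0.00162264]
tab 0.66 [180.7, 233.0] [0.4777 0.1802]
tab 0.56 [286.2, 375.5] [0.359  0.0865]
eye 0.6 [178.9, 191.4] [0.5107 0.1816]
sleeve 0.84 [174.1, 74.0] [0.5936 0.1849]
sleeve 0.8 [359.0, 287.3] [0.4488 0.0343]
prong_tip 0.7 [187.1, 38.4] [0.6219 0.1847]
prong_tip 0.69 [388.9, 273.6] [0.4554 0.0078]
```

View pics/w2.png

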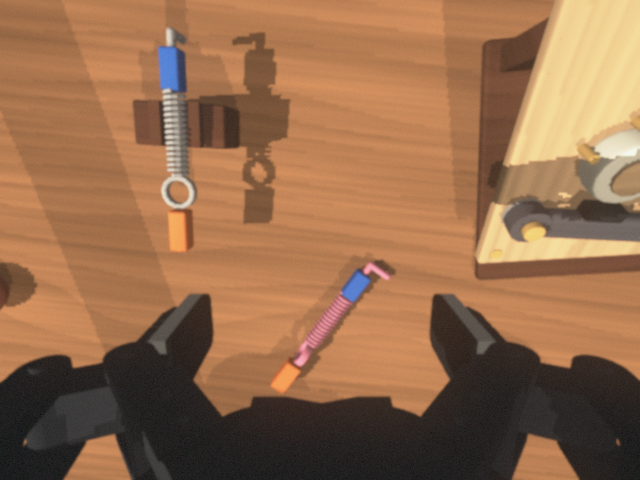

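send_rows([
  [0,0.05,0,-1,0.7],
  [0,0.05,0,-2.35,0.7],
  [0,0.05,0.7,-2.35,0.7],
  [0,0.05,1.4,-2.35,0.7],
  [0,0.05,1.4,-2.35,0.7],
  [0,0.05,1.4,-2.35,0.7],
  [0,0.05,1.4,-2.35,0.7],
])

```text
time_s: 6.6
tcp_pos: [0.4902, 0.0799, 0.1162]
tcp_rot: [-0.133, 2.252, -2.081]
ft_force: [-0.2, -0.5, -0.7]
finger_gap: 1.0
```

```bash
python3 - <<'E'
from h import *
w=snap("wrist","w3"); o=manip.get_obs(); R=Ro.from_rotvec(o["tcp_rot"]).as_matrix();print(o["time_s"],o["tcp_pos"],R[:,0],np.abs(o["dq"]).max())
for l,z in [("tab",.0525),("eye",.0525),("sleeve",.0525)]:
    for c,uv in sp(l,w,1): X=onplane(w,np.array(uv),z); print(l,c,uv,X.round(4), (R.T@(np.append(X,z)-o["tcp_pos"])).round(4))
E
```

```text
6.65 [0.49011653 0.07993059 0.11598483] [-0.99360705 -0.1127462   0.00577279] 0.02444832976257076
tab 0.94 [174.6, 244.7] [0.4811 0.179 ] [-0.0026  0.0711 -0.0942]
eye 0.94 [170.0, 197.3] [0.5112 0.182 ] [-0.0328  0.0709 -0.0937]
sleeve 0.77 [158.2, 43.6] [0.5955 0.1882] [-0.1173  0.0702 -0.0904]
```

View pics/w3.png

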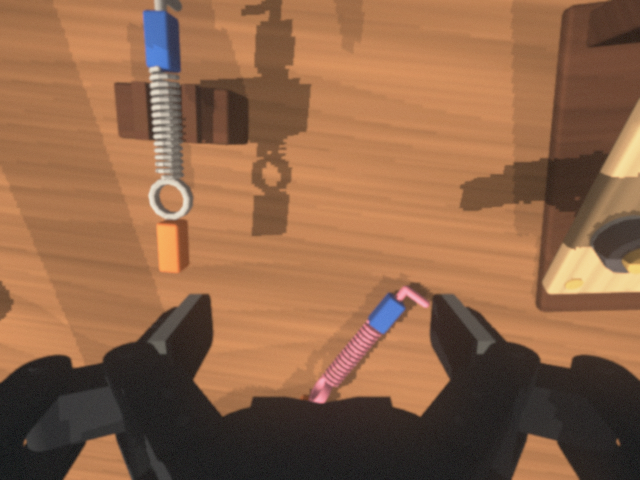

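```bash
python3 - <<'E'
from h import *
o=manip.get_obs(); print(o["qpos"].round(3), o["effort"].round(1)); print(Ro.from_rotvec(o["tcp_rot"]).as_matrix().round(3))
E
```

```text
[ 0.112  0.311 -0.189  1.075  0.079  3.141] [  0.  -37.9  22.7   0.    0.3  -0. ]
[[-0.994 -0.013  0.112]
 [-0.113  0.078 -0.991]
 [ 0.004 -0.997 -0.079]]
```

send_rows([
  [0,0,-0.8,0,-1.7],
  [0,0,-0.8,0,-3.4],
  [0,0,-0.8,0,-5.1],
  [0,0,-0.8,0,-6.8],
  [0,0,-0.8,0,-8.5],
  [0,0,-0.8,0,-10.2],
  [0,0,-0.8,0,-11.9],
  [0,0,-0.8,0,-13.6],
  [0,0,-0.8,0,-15.3],
  [0,0,-0.8,0,-17],
  [0,0,-0.8,0,-17.5],
])

```text
time_s: 7.9
tcp_pos: [0.4914, 0.0767, 0.1575]
tcp_rot: [-1.191, 1.199, -1.094]
ft_force: [0.9, -0.1, 0.0]
finger_gap: 0.999
```

```bash
cat > st.py <<'E'
from h import *
o=manip.get_obs(); R=Ro.from_rotvec(o["tcp_rot"]).as_matrix(); print(o["time_s"],o["qpos"].round(3),o["tcp_pos"].round(4),"gap",round(o["finger_gap"],3),"F",o["ft_force"].round(1),"M",o["moment"].round(2)); print("x",R[:,0].round(4),"z",R[:,2].round(4),"head",np.degrees(np.arctan2(R[1,0],R[0,0])).round(2))
E
python3 st.py
```

```text
7.9 [ 0.105  0.277 -0.124  1.174  0.079  1.604] [0.4914 0.0767 0.1575] gap 0.999 F [ 0.9 -0.1  0. ] M [-0.09  0.03  0.  ]
x [ 0.0718 -0.9943 -0.0789] z [ 0.9973  0.0725 -0.0064] head -85.87
```

send_rows([
  [0,0,0,0,-1.7],
  [0,0,0,0,-3.4],
  [0,0,0,0,-5.1],
  [0,0,0,0,-6.8],
  [0,0,0,0,-8.5],
  [0,0,0,0,-10.2],
  [0,0,0,0,-11.9],
  [0,0,0,0,-13.6],
  [0,0,0,0,-15.3],
  [0,0,0,0,-17],
  [0,0,0,0,-17.6],
])

```text
time_s: 9.0
tcp_pos: [0.4914, 0.0767, 0.1575]
tcp_rot: [-1.492, -0.021, 0.037]
ft_force: [-0.5, -0.4, 0.5]
finger_gap: 0.998
```

```bash
python3 st.py
```

```text
9.0 [ 0.105  0.277 -0.124  1.174  0.079  0.067] [0.4914 0.0767 0.1575] gap 0.998 F [-0.5 -0.4  0.5] M [-0.06 -0.   -0.05]
x [ 0.9992  0.038  -0.009 ] z [-0.0372  0.9962  0.0786] head 2.18
```

send_rows([
  [0,-0.13,0.3,0.7,0],
  [0,-0.13,0.6,1.4,0],
  [0,-0.13,0.8,1.89,0],
  [0,-0.13,1.2,1.89,0],
  [0,-0.13,1.6,1.89,0],
  [0,-0.13,2.0,1.89,0],
  [0,-0.13,2.1,1.89,0],
  [0,-0.13,2.1,1.89,0],
], newtons=20)

```text
time_s: 9.8
tcp_pos: [0.4795, 0.1787, 0.0593]
tcp_rot: [-1.493, -0.016, 0.037]
ft_force: [0.3, 0.0, 0.5]
finger_gap: 0.998
```

```bash
python3 st.py; python3 - <<'E'
from h import *
s=snap("scene");t=snap("top"); w=snap("wrist","w4")
crop(t,236,280,50,4,"a");crop(s,355,235,50,4,"b")
cv2.imwrite("pics/g1.png",np.hstack([cv2.imread("pics/a.png"),cv2.imread("pics/b.png")]))
E
```

```text
9.8 [ 0.309  0.389 -0.245  0.927  0.079  0.275] [0.4795 0.1787 0.0593] gap 0.998 F [0.3 0.  0.5] M [-0.11 -0.03 -0.02]
x [ 0.9993  0.0344 -0.0121] z [-0.0334  0.9964  0.0782] head 1.97
crop origin 186 230 scale 4 (400, 400, 3)
crop origin 305 185 scale 4 (400, 400, 3)
```

View pics/g1.png

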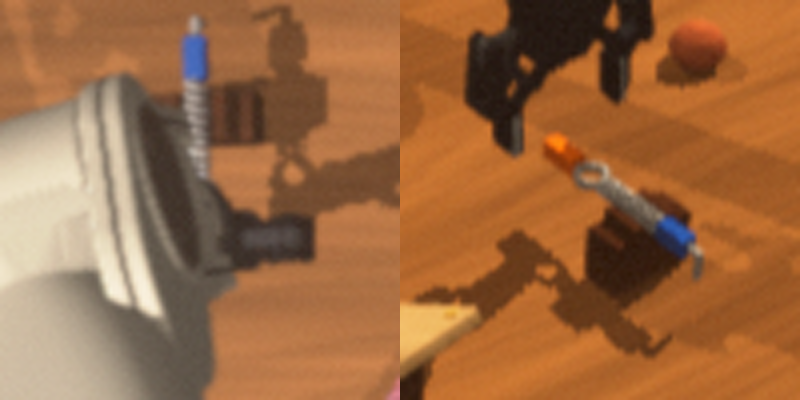

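View pics/w4.png

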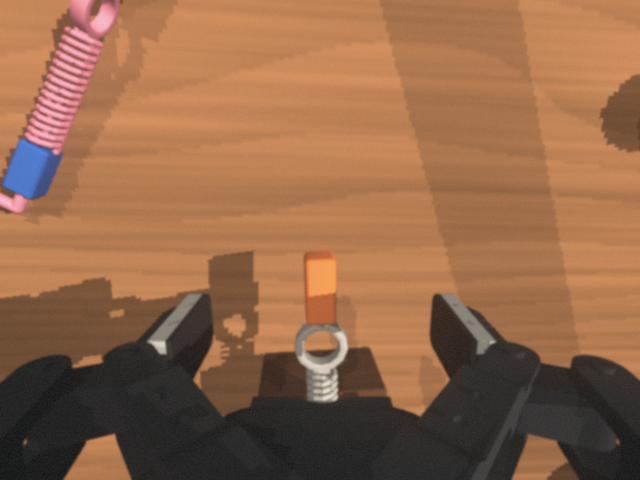

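```bash
python3 - <<'E'
from h import *
w=snap("wrist"); o=manip.get_obs(); R=Ro.from_rotvec(o["tcp_rot"]).as_matrix()
for d in [(0,.006,0),(.011,.006,0),(-.011,.006,0)]: print(d,proj(w,o["tcp_pos"]+R@np.array(d)).round(1))
for l in ["tab","eye"]:
    for c,uv in sp(l,w,1): X=onplane(w,np.array(uv),.0525); print(l,c,uv,X.round(4), (R.T@(np.append(X,.0525)-o["tcp_pos"])).round(4))
E
```

```text
(0, 0.006, 0) [318.3 289.3]
(0.011, 0.006, 0) [318.3 311.1]
(-0.011, 0.006, 0) [318.2 266.7]
tab 0.56 [320.6, 287.7] [0.4809 0.1808] [0.0002 0.0083 0.0011]
eye 0.96 [95.1, 9.8] [0.371  0.0934] [-0.1126  0.0027 -0.0823]
```

send_rows([
  [1,0,0,0,0],
  [1,0,0,0,0],
  [1,0,0,0,0],
  [1,0,0,0,0],
  [1,0,0,0,0],
  [1,0,0,0,0],
  [1,0,0,0,0],
], newtons=20)

```text
time_s: 10.8
tcp_pos: [0.4796, 0.1788, 0.0593]
tcp_rot: [-1.492, -0.016, 0.036]
ft_force: [0.2, 0.3, -0.6]
finger_gap: -0.001
```

```bash
python3 st.py
```

```text
10.8 [ 0.309  0.389 -0.245  0.926  0.079  0.275] [0.4796 0.1788 0.0593] gap -0.001 F [ 0.2  0.3 -0.6] M [-0.09 -0.05  0.01]
x [ 0.9993  0.0344 -0.0114] z [-0.0334  0.9964  0.0785] head 1.97
```

```bash
python3 - <<'E'
from h import *
s=snap("scene"); w=snap("wrist","w5")
crop(s,345,225,40,5,"b")
E
```

```text
crop origin 305 185 scale 5 (400, 400, 3)
```

View pics/b.png

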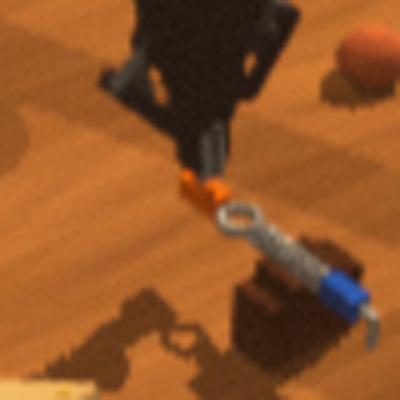

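View pics/w5.png

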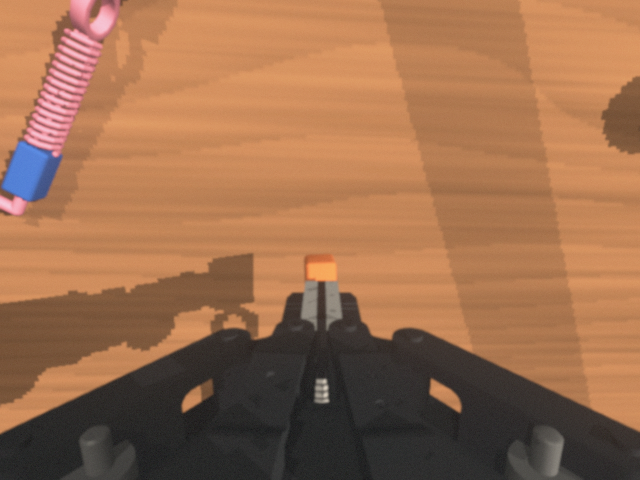

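```bash
python3 - <<'E'
from h import *
print(manip.finger_overhang,[a for a in dir(manip) if a[0]!="_"])
w=snap("wrist"); o=manip.get_obs(); R=Ro.from_rotvec(o["tcp_rot"]).as_matrix()
for y in (-.02,-.006,.006,.025):
  for x in (.011,-.011): print(y,x,proj(w,o["tcp_pos"]+R@np.array([x,y,0])).round(1))
for z in (.02,.03,.04,.05,.06):
  for x in (.4645,.4965): print(z,x,proj(w,np.array([x,.180,z])).round(1))
E
```

```text
0.025 ['MotionError', 'finger_overhang', 'get_image', 'get_obs', 'hand_in', 'outline_of', 'recognise', 'spot_point']
-0.02 0.011 [317.9 340.1]
-0.02 -0.011 [317.8 288.9]
-0.006 0.011 [318.1 323.3]
-0.006 -0.011 [318. 276.]
0.006 0.011 [318.3 311.1]
0.006 -0.011 [318.2 266.7]
0.025 0.011 [318.6 294.8]
0.025 -0.011 [318.5 254.4]
0.02 0.4645 [316. 240.]
0.02 0.4965 [314.3 295.2]
0.03 0.4645 [317.3 244.8]
0.03 0.4965 [315.5 302.5]
0.04 0.4645 [318.7 250.1]
0.04 0.4965 [316.7 310.6]
0.05 0.4645 [320.3 256. ]
0.05 0.4965 [318.1 319.6]
0.06 0.4645 [322.1 262.6]
0.06 0.4965 [319.7 329.6]
```

```bash
python3 - <<'E'
from h import *
s=snap("scene"); o=manip.get_obs(); R=Ro.from_rotvec(o["tcp_rot"]).as_matrix()
for y in (-.05,-.03,-.02,-.01,0,.01,.025):
  a=proj(s,o["tcp_pos"]+R@np.array([0.011,y,0]));print(y,a.round(1),((a-[305,185])*5).round(0))
for z in (.0525,):
  for x in (.4645,.4965,.51): a=proj(s,np.array([x,.180,z]));print(z,x,a.round(1),((a-[305,185])*5).round(0))
E
```

```text
-0.05 [346.6 209.3] [208. 121.]
-0.03 [346.7 214.9] [209. 149.]
-0.02 [346.8 217.6] [209. 163.]
-0.01 [346.8 220.4] [209. 177.]
0 [346.9 223.1] [209. 190.]
0.01 [346.9 225.7] [210. 204.]
0.025 [347.  229.7] [210. 223.]
0.0525 0.4645 [341.5 220.3] [182. 177.]
0.0525 0.4965 [348.3 225.9] [216. 204.]
0.0525 0.51 [351.2 228.2] [231. 216.]
```

send_rows([
  [0.3,0,0,0,0],
  [0.3,0,0,0.02,0],
  [0.3,0,0,0.02,0],
  [0.3,0,0.26,0.02,0],
  [0.3,0,0.52,0.02,0],
  [0.3,0,0.52,0.02,0],
  [1,0,0.52,0.02,0],
  [1,0,0.52,0.02,0],
  [1,0,0.52,0.02,0],
  [1,0,0.52,0.02,0],
  [1,0,0.52,0.02,0],
], newtons=20)

```text
time_s: 12.1
tcp_pos: [0.4798, 0.1819, 0.034]
tcp_rot: [-1.492, -0.017, 0.035]
ft_force: [-0.5, -1.0, 1.2]
finger_gap: 0.157
```

```bash
python3 st.py; python3 - <<'E'
from h import *
s=snap("scene"); w=snap("wrist","w6")
crop(s,350,230,40,5,"b2")
E
```

```text
12.1 [ 0.315  0.421 -0.274  0.864  0.078  0.281] [0.4798 0.1819 0.034 ] gap 0.157 F [-0.5 -1.   1.2] M [-0.18 -0.2   0.03]
x [ 0.9994  0.0342 -0.01  ] z [-0.0333  0.9963  0.0786] head 1.96
crop origin 310 190 scale 5 (400, 400, 3)
```

View pics/b2.png

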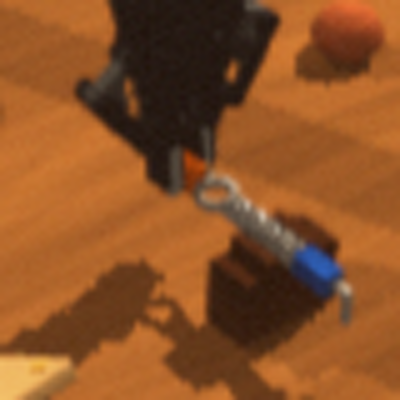

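View pics/w6.png

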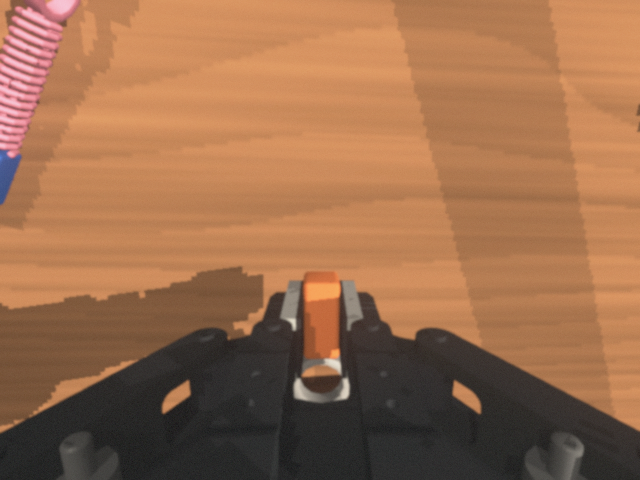

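send_rows([
  [1,0.01,0.1,-0.01,0],
  [1,0.02,0.2,-0.02,0],
  [1,0.04,0.3,-0.02,0],
  [1,0.05,0.4,-0.03,0],
  [1,0.06,0.48,-0.04,0],
  [1,0.06,0.48,-0.04,0],
], newtons=20)

```text
time_s: 12.8
tcp_pos: [0.4815, 0.1823, 0.0085]
tcp_rot: [-1.492, -0.016, 0.038]
ft_force: [-4.7, 2.4, 2.7]
finger_gap: 0.158
```

```bash
python3 st.py; python3 - <<'E'
from h import *
s=snap("scene")
crop(s,355,230,40,5,"b3")
E
```

```text
12.8 [ 0.314  0.46  -0.293  0.808  0.08   0.279] [0.4815 0.1823 0.0085] gap 0.158 F [-4.7  2.4  2.7] M [0.41 0.39 0.19]
x [ 0.9993  0.0352 -0.0124] z [-0.0341  0.9963  0.0792] head 2.02
crop origin 315 190 scale 5 (400, 400, 3)
```

View pics/b3.png

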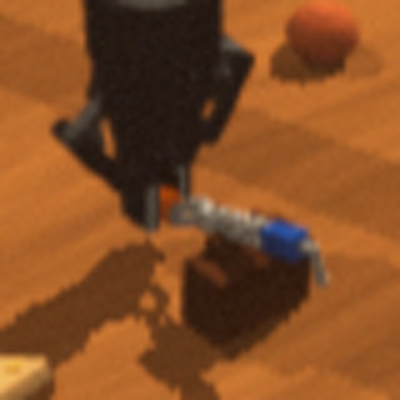

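send_rows([
  [1,0.06,0,0,0],
  [1,0.06,0,0,0],
  [1,0.06,-0.4,0.03,0],
  [1,0.06,-0.9,0.07,0],
  [1,0.06,-1.6,0.13,0],
  [1,0.06,-2.4,0.19,0],
  [1,0.06,-3.2,0.25,0],
  [1,0.06,-3.8,0.3,0],
  [1,0.06,-3.8,0.3,0],
], newtons=80)

```text
time_s: 13.75
tcp_pos: [0.4911, 0.1821, 0.2048]
tcp_rot: [-1.491, -0.024, 0.027]
ft_force: [0.0, 0.5, -1.1]
finger_gap: 0.143
```

```bash
python3 st.py; python3 - <<'E'
from h import *
s=snap("scene");t=snap("top")
o=manip.get_obs()
a=proj(s,o["tcp_pos"]+[.08,0,.03]);print(a);crop(s,a[0],a[1],45,4,"a")
b=proj(t,o["tcp_pos"]+[.08,0,.03]);print(b);crop(t,b[0],b[1],50,4,"b")
A=cv2.imread("pics/a.png");B=cv2.imread("pics/b.png");h=min(len(A),len(B))
cv2.imwrite("pics/l1.png",np.hstack([A[:h],B[:h]]))
for l in ("eye","sleeve","prong_tip","tab"): print(l,sp(l,s),sp(l,t))
E
```

```text
13.75 [0.309 0.278 0.005 1.276 0.077 0.277] [0.4911 0.1821 0.2048] gap 0.143 F [ 0.   0.5 -1.1] M [-0.03 -0.03  0.01]
x [ 9.995e-01  3.300e-02 -5.000e-04] z [-0.0328  0.9963  0.0795] head 1.89
[368.97144998 183.72693479]
crop origin 323 138 scale 4 (360, 360, 3)
[218.4599395  247.22100913]
crop origin 168 197 scale 4 (400, 400, 3)
eye [(0.55, [290.5, 229.9]), (0.45, [355.8, 175.4])] [(0.68, [278.6, 337.0]), (0.53, [219.7, 274.2])]
sleeve [(0.76, [380.8, 175.5]), (0.48, [294.7, 241.6])] [(0.65, [216.5, 231.3]), (0.53, [295.6, 310.8])]
prong_tip [(0.8, [388.0, 186.2]), (0.63, [347.6, 341.5]), (0.52, [285.1, 250.2])] [(0.63, [216.1, 214.9]), (0.62, [306.5, 305.5])]
tab [(0.46, [290.0, 221.5])] [(0.67, [272.7, 351.6]), (0.63, [357.1, 258.5])]
```

View pics/l1.png

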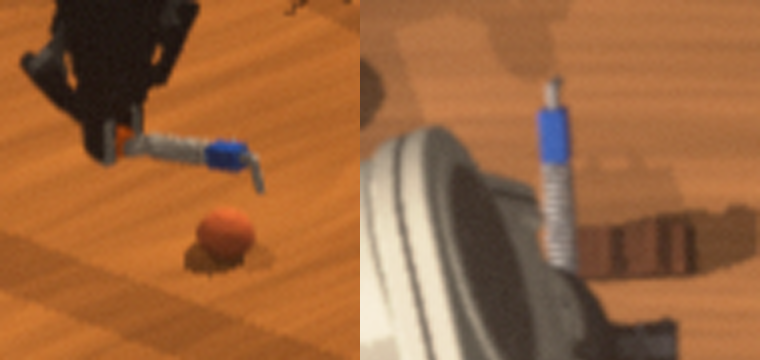

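```bash
cat > spr.py <<'E'
from h import *
# model: spring frame in tool frame; params: pitch p (rad, prong up), yaw dyaw, tab offset in tool (tx,ty,tz)
def spring_pts(tcp,R,q,stretch=0):
    # level spring at tool (x fwd): spring x=tool x, spring y=tool z, spring z=-tool y
    p,dy,tx,ty,tz=q
    B=np.array([R[:,0],R[:,2],-R[:,1]]).T
    S=B@Ro.from_euler("ZY",[dy,-p]).as_matrix()
    T=tcp+R@np.array([tx,ty,tz])
    f=lambda x,z=0:T+S@np.array([x,0,z])
    return dict(tab=T,eye=f(.03),sleeve=f(.116+stretch),prong_tip=f(.14+stretch,-.022),prong_top=f(.14+stretch)),S
def fit(obs,tcp,R,prior=(.33,0,0,-.0185,0),sig=(.2,.03,.004,.005,.002)):
    def f(q):
        P,_=spring_pts(tcp,R,q); e=[(proj(p,P[l])-np.array(uv))/1.0 for l,p,uv in obs]
        return np.concatenate(e+[(q-np.array(prior))/np.array(sig)])
    r=least_squares(f,prior); return r.x,r.fun
E
python3 - <<'E'
from spr import *
s=snap("scene");t=snap("top");o=manip.get_obs();R=Ro.from_rotvec(o["tcp_rot"]).as_matrix()
obs=[("sleeve",s,(380.2,176.2)),("sleeve",t,(216.5,231)),("prong_tip",s,(388,185.8)),("prong_tip",t,(216.1,215.5)),("eye",s,(355.8,175.4)),("eye",t,(219.7,266))][:5]
q,e=fit(obs,o["tcp_pos"],R);print("pitch",np.degrees(q[0]),"dyaw",np.degrees(q[1]),q[2:].round(4));print(e.round(1))
P,S=spring_pts(o["tcp_pos"],R,q);print({k:v.round(4) for k,v in P.items()});np.save("q.npy",q)
print("tri sleeve",tri([(s,(380.2,176.2)),(t,(216.5,231))]),"tip",tri([(s,(388,185.8)),(t,(216.1,215.5))]))
E
```

```text
pitch 24.011267959122883 dyaw 0.740842959530741 [ 0.005  -0.0203 -0.0006]
[-2.2  0.8 -1.6 -1.  -1.3  0.2 -0.6  0.4  1.  -0.3  0.4  0.4  1.2 -0.4
 -0.3]
{'tab': array([0.4923, 0.18  , 0.2195]), 'eye': array([0.5198, 0.1803, 0.2314]), 'sleeve': array([0.5988, 0.1813, 0.2654]), 'prong_tip': array([0.6295, 0.1836, 0.2548]), 'prong_top': array([0.6208, 0.1816, 0.2749])}
tri sleeve (array([0.59874587, 0.18114736, 0.26607848]), np.float64(2.233422897248886)) tip (array([0.63108791, 0.18357915, 0.25563165]), np.float64(0.8686380730425185))
```

```bash
cat > plan.py <<'E'
from spr import *
bq=np.load("board.npy");H=bq[:3].copy();yaw=bq[3]
def bframe(yaw=yaw):
    x=np.array([np.cos(yaw)*np.cos(np.pi/6),np.sin(yaw)*np.cos(np.pi/6),.5]); y=np.array([-np.sin(yaw),np.cos(yaw),0]); return np.array([x,y,np.cross(x,y)]).T
Bf=bframe()
def turned(R,head_deg):
    h=np.degrees(np.arctan2(R[1,0],R[0,0])); d=head_deg-h
    for _ in range(3):
        R2=R@Ro.from_rotvec([0,-np.radians(d),0]).as_matrix(); d+=head_deg-np.degrees(np.arctan2(R2[1,0],R2[0,0]))
    return R@Ro.from_rotvec([0,-np.radians(d),0]).as_matrix(), -d/5
def goal(R,q,head,tip_b,stretch=0):
    # TCP for prong_tip at tip_b (board coords about hole) with tool heading head; returns tcp,R2,turn units
    R2,u=turned(R,head); P,S=spring_pts(np.zeros(3),R2,q,stretch); return H+Bf@np.array(tip_b)-P["prong_tip"],R2,u,S
def rows(o_tcp,R,target): return (R.T@(target-o_tcp))/.05
E
python3 - <<'E'
from plan import *
o=manip.get_obs();R=Ro.from_rotvec(o["tcp_rot"]).as_matrix();q=np.load("q.npy")
hd=np.degrees(yaw)+14-np.degrees(q[1])
tcp,R2,u,S=goal(R,q,hd,(0,0,.02)); print("tcp",tcp.round(4),"units",rows(o["tcp_pos"],R,tcp).round(2),"turn",u)
P,_=spring_pts(tcp,R2,q); print({k:(Bf.T@(v-H)*1000).round(1) for k,v in P.items()}); print("prong dir in board",(Bf.T@-S[:,2]).round(3))
E
```

```text
tcp [ 0.4985 -0.2014  0.1117] units [-0.01  1.15 -7.79] turn -4.518124260469795
{'tab': array([-134.7,  -30.2,   52.2]), 'eye': array([-105.3,  -24.5,   49.9]), 'sleeve': array([-21.1,  -8.3,  43.4]), 'prong_tip': array([ 0.,  0., 20.]), 'prong_top': array([ 2.4, -3.8, 41.5])}
prong dir in board [-0.109  0.171 -0.979]
```

send_rows([
  [1,0,0,-0.5,-0.3],
  [1,0,0,-1.3,-0.8],
  [1,0,0,-2.2,-1.3],
  [1,0,0,-3.1,-1.8],
  [1,0,0,-4.0,-2.3],
  [1,0,0,-4.9,-2.8],
  [1,0,0,-5.8,-3.4],
  [1,0,0.2,-6.6,-3.9],
  [1,0,0.5,-7.3,-4.3],
  [1,0,0.7,-7.7,-4.5],
  [1,0,0.8,-7.8,-4.5],
  [1,0,0.8,-7.8,-4.5],
], newtons=80)

```text
time_s: 15.55
tcp_pos: [0.4989, -0.2035, 0.1284]
tcp_rot: [-1.464, -0.33, 0.328]
ft_force: [-0.0, 0.3, -1.4]
finger_gap: 0.14
```

```bash
python3 st.py; cat > look.py <<'E'
from plan import *
import sys
tag=sys.argv[1]
s=snap("scene");t=snap("top")
crop(s,275,255,50,4,tag+"a");crop(t,375,235,50,4,tag+"b")
cv2.imwrite(f"pics/{tag}.png",np.hstack([cv2.imread(f"pics/{tag}a.png"),cv2.imread(f"pics/{tag}b.png")]))
for l in ("hole","sleeve","prong_tip","eye","post","tab"): print(l,sp(l,s,2),sp(l,t,2))
E
python3 look.py m1
```

```text
15.55 [-0.425  0.411 -0.008  1.198  0.066 -0.852] [ 0.4989 -0.2035  0.1284] gap 0.14 F [-0.   0.3 -1.4] M [-0.16  0.04 -0.02]
x [0.9112 0.4115 0.0183] z [-0.4116  0.908   0.0786] head 24.31
crop origin 225 205 scale 4 (400, 400, 3)
crop origin 325 185 scale 4 (400, 400, 3)
hole [(0.94, [271.5, 271.8]), (0.19, [268.7, 259.0])] [(0.56, [371.9, 220.6]), (0.42, [379.0, 278.1])]
sleeve [(0.72, [292.6, 240.2]), (0.64, [257.6, 250.9])] [(0.88, [300.2, 309.2]), (0.73, [383.8, 234.0])]
prong_tip [(0.78, [284.9, 249.1]), (0.57, [268.9, 261.4])] [(0.8, [310.0, 308.6]), (0.77, [376.0, 220.4])]
eye [(0.67, [226.4, 253.1]), (0.66, [291.4, 228.1])] [(0.72, [281.9, 338.3]), (0.43, [393.9, 268.8])]
post [] [(0.92, [379.7, 273.7])]
tab [(0.53, [287.2, 220.8]), (0.4, [221.9, 252.3])] [(0.59, [398.7, 281.9]), (0.57, [273.3, 353.5])]
```

View pics/m1.png

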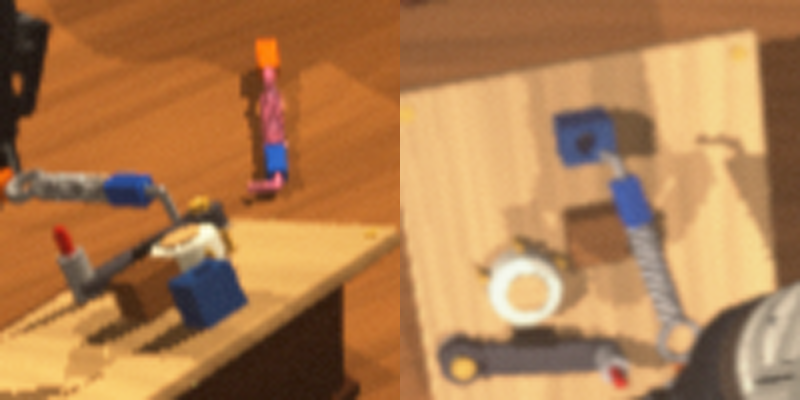

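```bash
python3 - <<'E'
from plan import *
s=snap("scene");t=snap("top");o=manip.get_obs();R=Ro.from_rotvec(o["tcp_rot"]).as_matrix()
obs=[("sleeve",s,(257.5,251.8)),("sleeve",t,(383,234.5)),("prong_tip",s,(269,260.8)),("prong_tip",t,(375.8,223)),("eye",s,(229.5,251.8)),("eye",t,(395,269.5))]
q,e=fit(obs,o["tcp_pos"],R,sig=(.2,.03,.004,.005,.003));print("pitch",np.degrees(q[0]),"dyaw",np.degrees(q[1]),q[2:].round(4));print(e.round(1))
P,S=spring_pts(o["tcp_pos"],R,q);print({k:v.round(4) for k,v in P.items()});np.save("q2.npy",q)
tt=tri([(s,(269,260.8)),(t,(375.8,223))]);hh=tri([(s,(271.8,270.5)),(t,(371.3,220.6))]);print("tip",tt,"hole",hh, "H",H)
print("tip in board: model/H",(Bf.T@(P["prong_tip"]-H)*1e3).round(1),"tri/tri",(Bf.T@(tt[0]-hh[0])*1e3).round(1),"model/tri",(Bf.T@(P["prong_tip"]-hh[0])*1e3).round(1))
print("H proj",proj(s,H),proj(t,H))
E
```

```text
pitch 21.231036986116486 dyaw 0.3412460232403185 [ 0.0007 -0.0192 -0.0014]
[-1.6  0.6 -1.  -0.2 -1.2 -0.1 -0.9 -0.3  0.3 -0.6 -0.4 -0.4  0.2  0.2
  0.2 -0.1 -0.5]
{'tab': array([ 0.5011, -0.2059,  0.1484]), 'eye': array([ 0.5266, -0.1951,  0.1598]), 'sleeve': array([ 0.5999, -0.1639,  0.1925]), 'prong_tip': array([ 0.6273, -0.1503,  0.1813]), 'prong_top': array([ 0.6203, -0.1553,  0.2016])}
tip (array([ 0.62772516, -0.15037755,  0.18113504]), np.float64(1.0629800309425832)) hole (array([ 0.63597284, -0.14622945,  0.15647635]), np.float64(0.32687778430232584)) H [ 0.63764995 -0.14408324  0.15410852]
tip in board: model/H [ 3.7 -4.1 29.3] tri/tri [ 4.6 -2.5 25.8] model/tri [ 4.3 -2.3 26.2]
H proj [273.40409078 271.31671896] [370.51008262 220.20951068]
```

```bash
cat > mv.py <<'E'
from plan import *
import sys
R=Ro.from_rotvec(manip.get_obs()["tcp_rot"]).as_matrix()
for a in sys.argv[1:]:
    d=np.array([float(v) for v in a.split(",")])/1000; print(a,"->",(R.T@Bf@d/.05).round(3))
E
python3 mv.py -4.5,3.8,0 -4.5,3.8,-21 -4.5,3.8,-38
```

```text
-4.5,3.8,0 -> [-0.059  0.051  0.088]
-4.5,3.8,-21 -> [0.138 0.414 0.012]
-4.5,3.8,-38 -> [ 0.298  0.707 -0.049]
```

send_rows([
  [1,-0.06,0.05,0.09,0],
  [1,0,0.15,0.07,0],
  [1,0.07,0.28,0.04,0],
  [1,0.14,0.41,0.01,0],
  [1,0.14,0.41,0.01,0],
], newtons=80)

```text
time_s: 16.85
tcp_pos: [0.5053, -0.198, 0.1077]
tcp_rot: [-1.464, -0.332, 0.33]
ft_force: [-0.0, 0.9, -0.8]
finger_gap: 0.14
```

```bash
python3 st.py; python3 look.py m2
```

```text
16.85 [-0.411  0.435 -0.029  1.153  0.066 -0.84 ] [ 0.5053 -0.198   0.1077] gap 0.14 F [-0.   0.9 -0.8] M [-0.13  0.09 -0.02]
x [0.9103 0.4135 0.0182] z [-0.4136  0.9071  0.0785] head 24.43
crop origin 225 205 scale 4 (400, 400, 3)
crop origin 325 185 scale 4 (400, 400, 3)
hole [(0.66, [269.1, 270.8]), (0.64, [362.0, 252.1])] [(0.81, [372.0, 222.2])]
sleeve [(0.74, [261.1, 263.6]), (0.49, [292.8, 240.8])] [(0.76, [297.0, 307.7]), (0.63, [381.5, 234.2])]
prong_tip [(0.84, [271.7, 267.5]), (0.78, [285.2, 250.6])] [(0.87, [370.5, 219.6]), (0.69, [310.3, 305.2])]
eye [(0.63, [234.3, 259.5]), (0.46, [290.2, 230.4])] [(0.66, [390.9, 268.0]), (0.63, [284.0, 338.1])]
post [(0.69, [241.3, 267.7])] [(0.79, [380.0, 273.5])]
tab [(0.65, [224.8, 258.6]), (0.61, [290.4, 221.1])] [(0.64, [274.1, 350.9]), (0.41, [395.9, 281.0])]
```

View pics/m2.png

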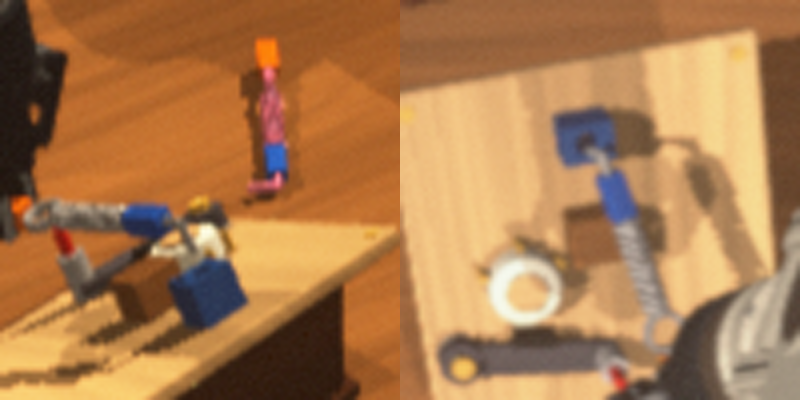

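```bash
python3 mv.py -0.5,0.5,-8 -0.5,0.5,-16; python3 - <<'E'
from plan import *
s=snap("scene");t=snap("top");o=manip.get_obs();R=Ro.from_rotvec(o["tcp_rot"]).as_matrix()
q=np.load("q2.npy");P,S=spring_pts(o["tcp_pos"],R,q);print("model/tri hole",(Bf.T@(P["prong_tip"]-[.636,-.1462,.1565])*1e3).round(1),"model/H",(Bf.T@(P["prong_tip"]-H)*1e3).round(1),proj(s,P["prong_tip"]),proj(t,P["prong_tip"]))
tt=tri([(s,(272.2,268.3)),(t,(371.3,220.5))]);print((Bf.T@(tt[0]-[.636,-.1462,.1565])*1e3).round(1),tt[1])
E
```

```text
-0.5,0.5,-8 -> [ 0.069  0.144 -0.018]
-0.5,0.5,-16 -> [ 0.144  0.282 -0.047]
model/tri hole [0.  1.3 5.3] model/H [-0.5 -0.4  8.4] [271.68147308 268.08759609] [371.49156408 221.62940999]
[2.5 1.2 5. ] 0.10010568954464816
```

send_rows([
  [1,0.03,0.07,-0.01,0],
  [1,0.07,0.14,-0.02,0],
  [1,0.1,0.21,-0.03,0],
  [1,0.14,0.28,-0.05,0],
  [1,0.16,0.31,-0.05,0],
  [1,0.16,0.31,-0.05,0],
], newtons=80)

```text
time_s: 18.25
tcp_pos: [0.5135, -0.196, 0.0932]
tcp_rot: [-1.465, -0.333, 0.329]
ft_force: [0.4, -0.7, -1.2]
finger_gap: 0.146
```

```bash
python3 st.py; python3 look.py m3
```

```text
18.25 [-0.402  0.459 -0.032  1.124  0.066 -0.831] [ 0.5135 -0.196   0.0932] gap 0.146 F [ 0.4 -0.7 -1.2] M [-0.09  0.04  0.04]
x [0.9104 0.4132 0.0191] z [-0.4134  0.9073  0.0775] head 24.41
crop origin 225 205 scale 4 (400, 400, 3)
crop origin 325 185 scale 4 (400, 400, 3)
hole [(0.92, [272.0, 270.6])] [(0.71, [370.7, 220.5])]
sleeve [(0.77, [295.4, 241.3]), (0.74, [265.5, 267.4])] [(0.71, [298.4, 307.9]), (0.51, [378.0, 229.5])]
prong_tip [(0.64, [284.8, 249.1])] [(0.82, [306.4, 304.5]), (0.51, [371.3, 218.5])]
eye [(0.6, [237.4, 268.2]), (0.56, [292.1, 227.8])] [(0.66, [392.9, 276.2]), (0.65, [392.5, 264.2])]
post [(0.71, [243.1, 270.9])] [(0.7, [375.5, 276.1])]
tab [(0.63, [229.4, 266.4]), (0.44, [290.3, 219.7])] [(0.58, [273.2, 350.7]), (0.47, [131.5, 232.0])]
```

View pics/m3.png

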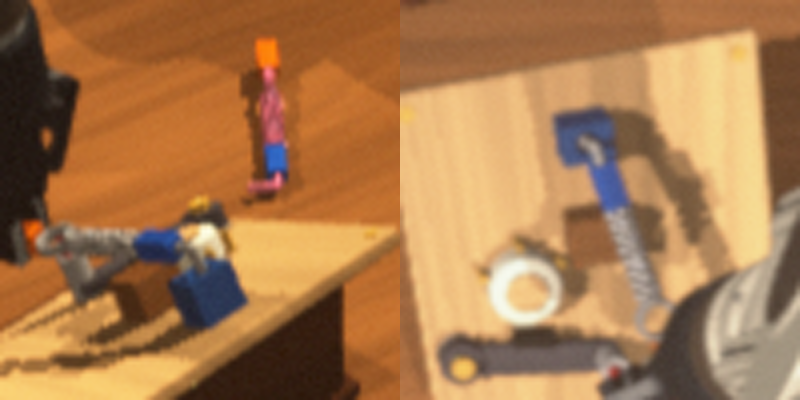

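```bash
cat > wp.py <<'E'
from plan import *
import sys
o=manip.get_obs();R=Ro.from_rotvec(o["tcp_rot"]).as_matrix();q=np.load("q2.npy")
Hm=(H+np.array([.636,-.1462,.1565]))/2
import plan; plan.H=Hm
P,S=spring_pts(o["tcp_pos"],R,q); print("now tip",(Bf.T@(P["prong_tip"]-Hm)*1e3).round(1))
hd0=np.degrees(np.arctan2(R[1,0],R[0,0]))
for h,st,tip in [(hd0,.0,(-.001,.001,-.013)),(hd0,.02,(-.002,.001,-.013)),(hd0,.04,(-.003,.001,-.013)),(20,.042,(-.003,.001,-.013)),(15.5,.042,(-.003,.001,-.013)),(11.0,.042,(-.003,.001,-.013)),(11.0,.036,(-.003,.001,-.013))]:
    tcp,R2,u,S=goal(R,q,h,tip,st); P,_=spring_pts(tcp,R2,q,st)
    b=lambda k:(Bf.T@(P[k]-Hm)*1e3).round(1)
    print("h",round(h,1),"st",st,"eye",b("eye"),"tab",b("tab"),"units",rows(o["tcp_pos"],R,tcp).round(2),"turn",round(u,2))
E
python3 wp.py
```

```text
now tip [ -0.8   1.1 -10.7]
h 24.4 st 0.0 eye [-104.8  -23.3   22.1] tab [-134.   -28.9   25.8] units [ 0.02  0.04 -0.01] turn -0.0
h 24.4 st 0.02 eye [-125.2  -27.    24.6] tab [-154.5  -32.7   28.3] units [-0.37  0.2  -0.01] turn -0.0
h 24.4 st 0.04 eye [-145.7  -30.8   27. ] tab [-174.9  -36.5   30.8] units [-0.76  0.35 -0.01] turn -0.0
h 20 st 0.042 eye [-149.2  -19.9   29.2] tab [-178.7  -23.5   33.3] units [-0.79  0.37  0.27] turn 0.88
h 15.5 st 0.042 eye [-149.9   -8.3   30.7] tab [-179.6   -9.7   35.1] units [-0.76  0.37  0.55] turn 1.78
h 11.0 st 0.042 eye [-149.9    3.5   31.8] tab [-179.5    4.3   36.3] units [-0.7   0.37  0.82] turn 2.69
h 11.0 st 0.036 eye [-144.     3.3   30.8] tab [-173.6    4.1   35.4] units [-0.59  0.32  0.8 ] turn 2.69
```

send_rows([
  [1,0.02,0.04,-0.01,0],
  [1,-0.17,0.1,-0.01,0],
  [1,-0.37,0.18,-0.01,0],
  [1,-0.57,0.25,-0.01,0],
  [1,-0.78,0.33,-0.01,0],
  [1,-0.78,0.33,-0.01,0],
], newtons=80)

```text
time_s: 19.55
tcp_pos: [0.4798, -0.2112, 0.0769]
tcp_rot: [-1.465, -0.338, 0.323]
ft_force: [9.7, 5.1, -0.5]
finger_gap: 0.139
```

```bash
python3 st.py; python3 look.py m4
```

```text
19.55 [-0.455  0.428 -0.129  1.056  0.069 -0.884] [ 0.4798 -0.2112  0.0769] gap 0.139 F [ 9.7  5.1 -0.5] M [ 0.64 -1.57 -0.1 ]
x [0.9104 0.4128 0.0262] z [-0.4136  0.9073  0.076 ] head 24.39
crop origin 225 205 scale 4 (400, 400, 3)
crop origin 325 185 scale 4 (400, 400, 3)
hole [(0.93, [271.3, 270.6]), (0.37, [239.9, 267.0])] [(0.91, [372.3, 220.3]), (0.7, [395.7, 280.8])]
sleeve [(0.93, [263.2, 267.8]), (0.78, [296.7, 244.7])] [(0.82, [378.7, 233.2]), (0.59, [299.3, 308.6])]
prong_tip [(0.76, [275.2, 275.1]), (0.76, [285.4, 250.1])] [(0.66, [305.7, 305.5]), (0.56, [369.0, 219.0])]
eye [(0.67, [376.4, 200.0]), (0.56, [222.6, 265.6])] [(0.61, [281.4, 341.6]), (0.39, [396.2, 280.7])]
post [(0.52, [241.3, 269.0]), (0.42, [362.5, 254.7])] [(0.94, [378.1, 273.2])]
tab [(0.67, [218.8, 264.3]), (0.65, [292.8, 220.0])] [(0.66, [396.8, 291.7]), (0.65, [370.1, 220.4])]
```

View pics/m4.png

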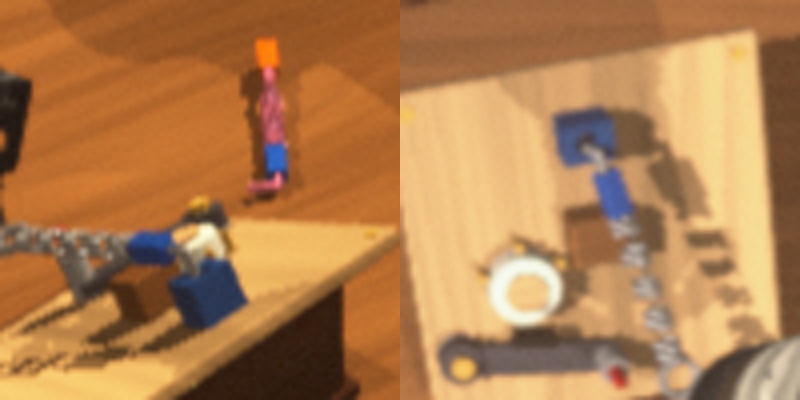

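send_rows([
  [1,-0.01,-0.02,0.1,0.3],
  [1,-0.03,-0.02,0.28,0.88],
  [1,-0.02,-0.02,0.42,1.33],
  [1,0,-0.02,0.56,1.78],
  [1,0.03,-0.02,0.67,2.15],
  [1,0.06,-0.02,0.77,2.5],
  [1,0.06,-0.02,0.77,2.5],
], newtons=80)

```text
time_s: 20.95
tcp_pos: [0.469, -0.1759, 0.082]
tcp_rot: [-1.488, -0.165, 0.159]
ft_force: [10.4, -0.4, -0.0]
finger_gap: 0.142
```

```bash
python3 st.py; python3 look.py m5; python3 - <<'E'
from h import *
w=snap("wrist","w7")
crop(w,320,350,100,4,"w7c")
for l in ("eye","post","hole","tab"): print(l,sp(l,w,2))
E
```

```text
20.95 [-0.402  0.376 -0.196  1.033  0.069 -0.612] [ 0.469  -0.1759  0.082 ] gap 0.142 F [10.4 -0.4 -0. ] M [ 0.02 -1.61 -0.4 ]
x [0.9783 0.2067 0.0118] z [-0.207   0.9754  0.076 ] head 11.93
crop origin 225 205 scale 4 (400, 400, 3)
crop origin 325 185 scale 4 (400, 400, 3)
hole [(0.64, [459.1, 228.7]), (0.61, [273.6, 268.9])] [(0.82, [373.1, 221.0])]
sleeve [(0.76, [261.5, 263.1]), (0.45, [295.2, 244.2])] [(0.53, [377.0, 234.8])]
prong_tip [(0.67, [272.3, 272.7]), (0.48, [286.5, 250.9])] [(0.75, [310.3, 304.2]), (0.54, [372.0, 220.8])]
eye [(0.49, [290.2, 225.1]), (0.44, [229.8, 258.1])] [(0.54, [279.6, 338.9]), (0.4, [384.1, 282.8])]
post [(0.48, [240.3, 269.6])] [(0.84, [375.8, 275.9]), (0.39, [131.1, 229.9])]
tab [(0.54, [288.8, 221.5]), (0.48, [228.5, 259.4])] [(0.63, [275.7, 351.9]), (0.4, [384.1, 297.5])]
crop origin 220 250 scale 4 (800, 800, 3)
eye []
post [(0.75, [317.0, 379.6])]
hole []
tab [(0.72, [321.5, 315.2])]
```

View pics/m5.png

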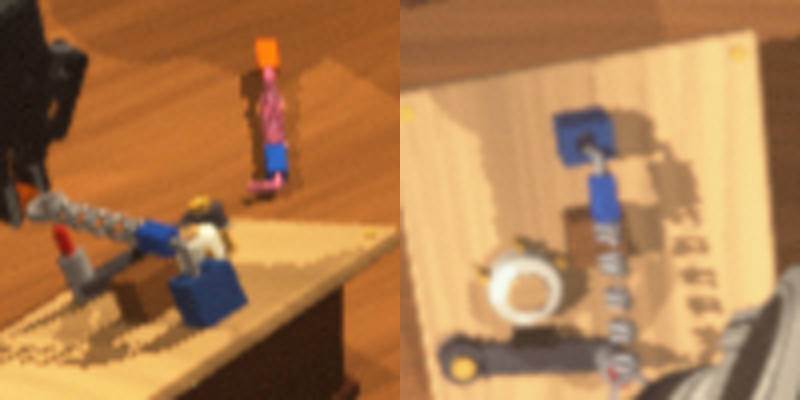

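View pics/w7.png

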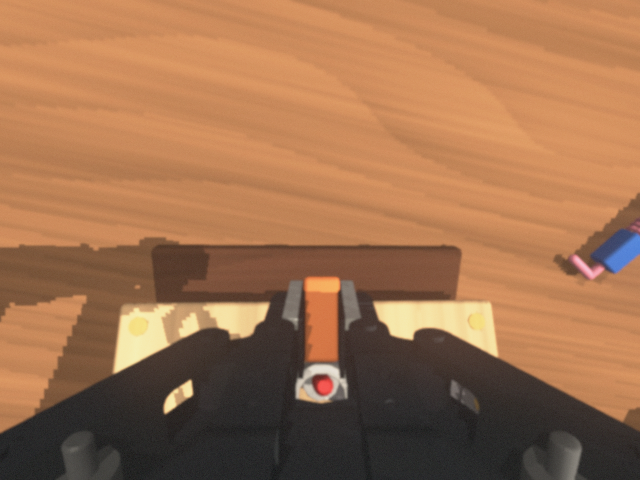

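```bash
cat > pr.py <<'E'
from plan import *
w=snap("wrist");o=manip.get_obs();R=Ro.from_rotvec(o["tcp_rot"]).as_matrix();q=np.load("q2.npy")
Hm=(H+np.array([.636,-.1462,.1565]))/2
P,S=spring_pts(o["tcp_pos"],R,q)
b=lambda k:(Bf.T@(P[k]-Hm)*1e3).round(1)
print("eye",b("eye"),"tab",b("tab"),"eye px",proj(w,P["eye"]),"tab px",proj(w,P["tab"]))
for X in [(-141.7,.8,22),(-141.7,.8,4),(-145,.8,22),(-138,.8,22)]: print(X,proj(w,Hm+Bf@(np.array(X)/1000)).round(1))
E
python3 pr.py
```

```text
eye [-144.8   -1.    33.7] tab [-174.4   -0.7   38. ] eye px [314.36799006 394.5713963 ] tab px [314.09983785 315.28230111]
(-141.7, 0.8, 22) [317.3 397.8]
(-141.7, 0.8, 4) [314.9 391.1]
(-145, 0.8, 22) [317.2 389.2]
(-138, 0.8, 22) [317.6 407.5]
```

View pics/w7c.png

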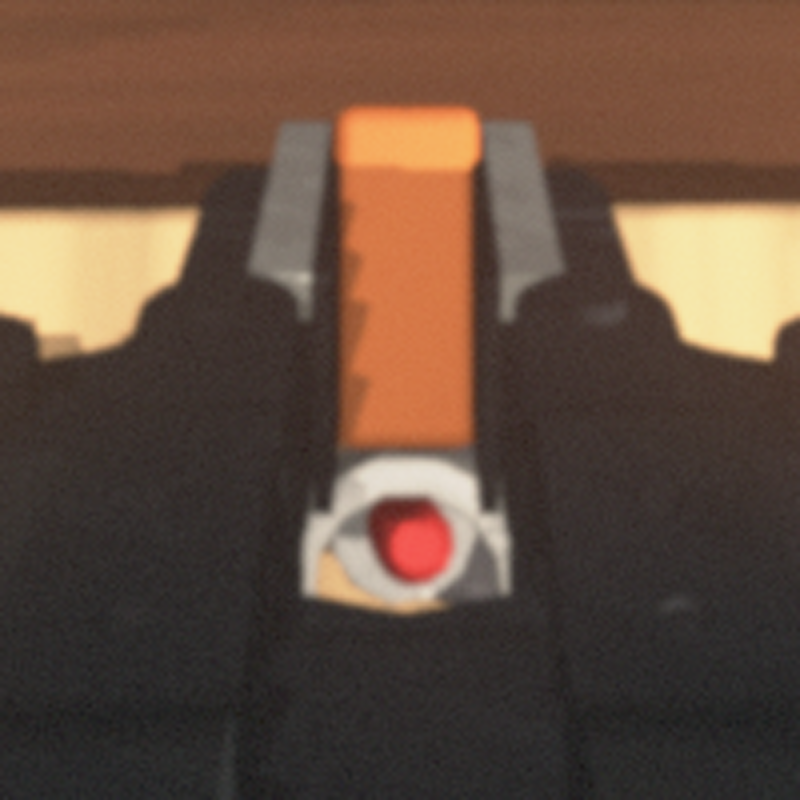

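```bash
python3 mv.py -2.3,1.2,0 -2.4,1.2,-8 -2.5,1.2,-14 -2.8,1.2,-30
```

```text
-2.3,1.2,0 -> [-0.04   0.024  0.023]
-2.4,1.2,-8 -> [0.037 0.164 0.011]
-2.5,1.2,-14 -> [0.094 0.27  0.002]
-2.8,1.2,-30 -> [ 0.245  0.551 -0.021]
```

send_rows([
  [1,-0.04,0.02,0.02,0],
  [1,0,0.1,0.02,0],
  [1,0.04,0.16,0.01,0],
  [1,0.07,0.22,0.01,0],
  [1,0.07,0.22,0.01,0],
], newtons=40)

```text
time_s: 22.45
tcp_pos: [0.4731, -0.1742, 0.072]
tcp_rot: [-1.487, -0.168, 0.158]
ft_force: [6.3, -0.5, 6.1]
finger_gap: 0.141
```

```bash
python3 st.py; python3 look.py m6; python3 - <<'E'
from h import *
w=snap("wrist","w8")
crop(w,320,350,100,4,"w8c")
E
```

```text
22.45 [-0.396  0.391 -0.203  1.009  0.071 -0.607] [ 0.4731 -0.1742  0.072 ] gap 0.141 F [ 6.3 -0.5  6.1] M [ 0.43 -2.05 -0.09]
x [0.9782 0.2073 0.0143] z [-0.2078  0.9752  0.0759] head 11.97
crop origin 225 205 scale 4 (400, 400, 3)
crop origin 325 185 scale 4 (400, 400, 3)
hole [(0.7, [271.8, 271.4])] [(0.58, [371.6, 221.1]), (0.19, [159.3, 328.5])]
sleeve [(0.76, [262.3, 265.8]), (0.57, [295.7, 244.9])] [(0.89, [297.1, 307.5]), (0.69, [371.7, 237.0])]
prong_tip [(0.77, [276.4, 273.7]), (0.62, [284.1, 250.4])] [(0.71, [305.8, 302.5]), (0.67, [378.3, 276.7])]
eye [(0.61, [293.0, 228.4]), (0.49, [272.2, 274.7])] [(0.45, [380.5, 282.0]), (0.42, [281.8, 337.9])]
post [(0.79, [241.5, 267.0])] [(0.57, [378.0, 274.2])]
tab [(0.56, [230.3, 259.0])] [(0.51, [273.0, 350.4])]
crop origin 220 250 scale 4 (800, 800, 3)
```

View pics/m6.png

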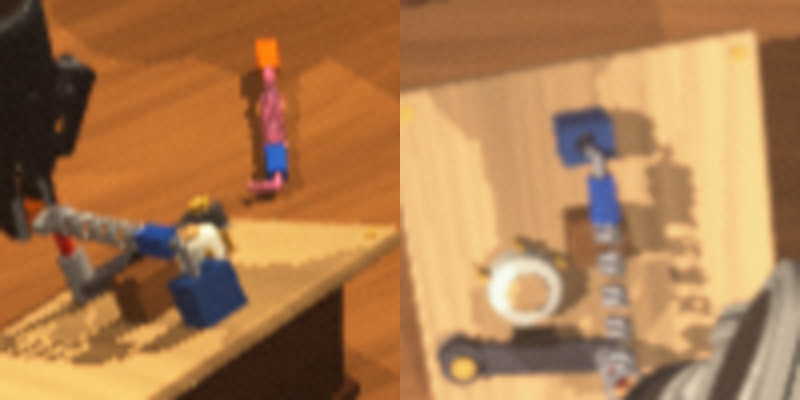

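View pics/w8c.png

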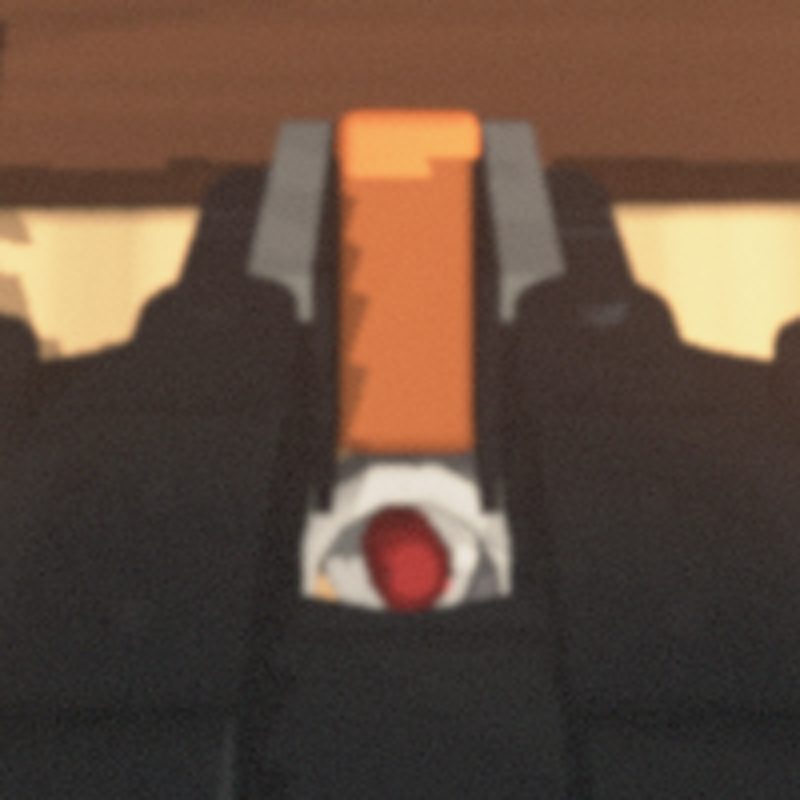

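send_rows([
  [1,0.03,0.06,0,0],
  [1,0.06,0.12,-0.01,0],
  [1,0.09,0.18,-0.02,0],
  [1,0.12,0.24,-0.02,0],
  [1,0.15,0.3,-0.03,0],
  [1,0.17,0.34,-0.03,0],
  [1,0.17,0.34,-0.03,0],
], newtons=30)

```text
time_s: 23.9
tcp_pos: [0.4808, -0.1723, 0.0548]
tcp_rot: [-1.487, -0.167, 0.159]
ft_force: [5.3, 2.0, 5.4]
finger_gap: 0.143
```

```bash
python3 st.py; python3 look.py m7; python3 - <<'E'
from h import *
w=snap("wrist","w9")
crop(w,320,350,100,4,"w9c")
E
```

```text
23.9 [-0.387  0.422 -0.205  0.976  0.071 -0.598] [ 0.4808 -0.1723  0.0548] gap 0.143 F [5.3 2.  5.4] M [ 0.5  -1.79  0.05]
x [0.9781 0.2079 0.0129] z [-0.2082  0.9751  0.0768] head 12.0
crop origin 225 205 scale 4 (400, 400, 3)
crop origin 325 185 scale 4 (400, 400, 3)
hole [(0.87, [272.5, 269.7]), (0.73, [234.3, 265.0])] [(0.65, [373.4, 219.1])]
sleeve [(0.83, [262.8, 266.5]), (0.5, [294.1, 241.8])] [(0.7, [375.0, 236.0]), (0.66, [297.8, 308.9])]
prong_tip [(0.74, [273.8, 276.9])] [(0.89, [372.2, 219.6]), (0.77, [305.9, 304.4])]
eye [(0.63, [294.0, 229.6]), (0.55, [236.3, 269.0])] [(0.46, [282.8, 339.3]), (0.37, [381.4, 277.5])]
post [(0.77, [237.5, 269.7]), (0.32, [137.6, 327.3])] [(0.59, [378.4, 275.1])]
tab [(0.45, [291.5, 218.6]), (0.38, [234.5, 267.7])] [(0.56, [276.4, 350.4]), (0.47, [379.5, 288.3])]
crop origin 220 250 scale 4 (800, 800, 3)
```

View pics/m7.png

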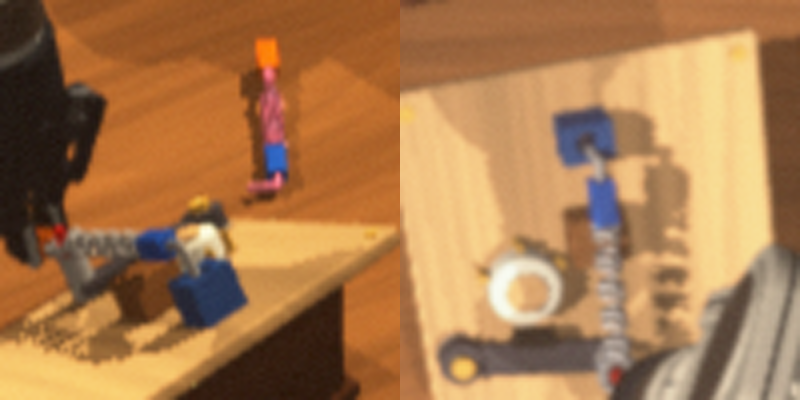

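View pics/w9c.png

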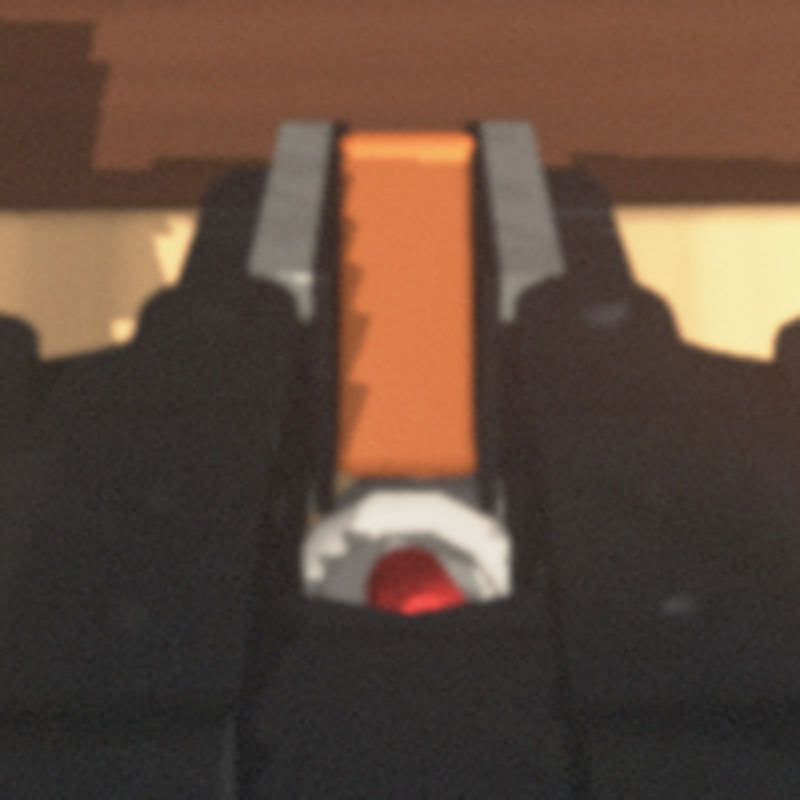

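```bash
python3 mv.py 0,0,-3 4,0,-3 8,0,-3 12,0,-3 14,0,-3
```

```text
0,0,-3 -> [ 0.029  0.052 -0.004]
4,0,-3 -> [ 0.099  0.013 -0.002]
8,0,-3 -> [ 0.169 -0.026 -0.   ]
12,0,-3 -> [ 0.239 -0.065  0.002]
14,0,-3 -> [ 0.274 -0.084  0.003]
```

send_rows([
  [1,0.03,0.05,0,0],
  [1,0.03,0.05,0,0],
  [1,0.1,0.01,0,0],
  [1,0.17,-0.03,0,0],
  [1,0.24,-0.06,0,0],
  [1,0.24,-0.06,0,0],
], newtons=30)

```text
time_s: 25.25
tcp_pos: [0.4895, -0.1699, 0.0567]
tcp_rot: [-1.486, -0.16, 0.164]
ft_force: [1.3, 0.1, 7.3]
finger_gap: 0.145
```

```bash
python3 st.py; python3 look.py m8; python3 - <<'E'
from h import *
w=snap("wrist","w10")
crop(w,320,350,100,4,"w10c")
E
```

```text
25.25 [-0.375  0.437 -0.176  0.997  0.068 -0.585] [ 0.4895 -0.1699  0.0567] gap 0.145 F [1.3 0.1 7.3] M [ 0.21 -1.18  0.11]
x [0.9784 0.2067 0.0055] z [-0.2065  0.9753  0.078 ] head 11.93
crop origin 225 205 scale 4 (400, 400, 3)
crop origin 325 185 scale 4 (400, 400, 3)
hole [(0.91, [271.2, 270.9]), (0.36, [239.6, 268.1])] [(0.93, [373.1, 222.0])]
sleeve [(0.69, [294.8, 244.9]), (0.52, [261.7, 265.2])] [(0.73, [374.6, 238.1]), (0.66, [294.9, 309.6])]
prong_tip [(0.61, [259.4, 271.7]), (0.57, [287.1, 251.1])] [(0.77, [309.6, 305.0]), (0.67, [373.3, 222.7])]
eye [(0.63, [241.3, 267.4]), (0.56, [294.8, 228.5])] [(0.63, [379.0, 276.9]), (0.45, [279.2, 338.5])]
post [(0.57, [239.3, 267.6])] [(0.89, [380.0, 274.3])]
tab [(0.65, [289.7, 219.8]), (0.6, [243.7, 265.6])] [(0.52, [379.1, 287.6]), (0.49, [273.0, 348.7])]
crop origin 220 250 scale 4 (800, 800, 3)
```

View pics/m8.png

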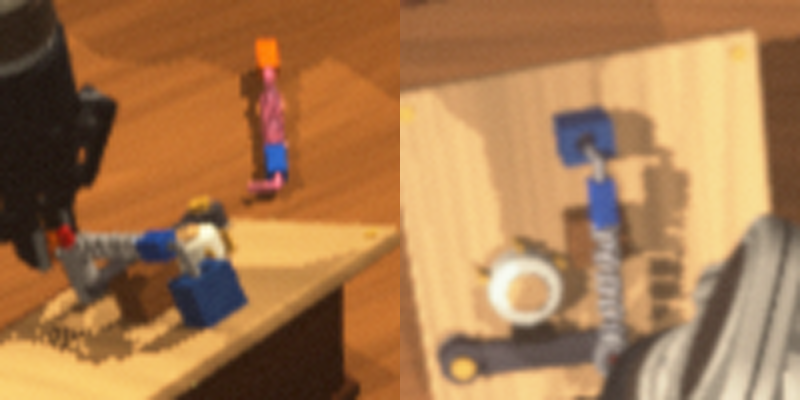

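View pics/w10c.png

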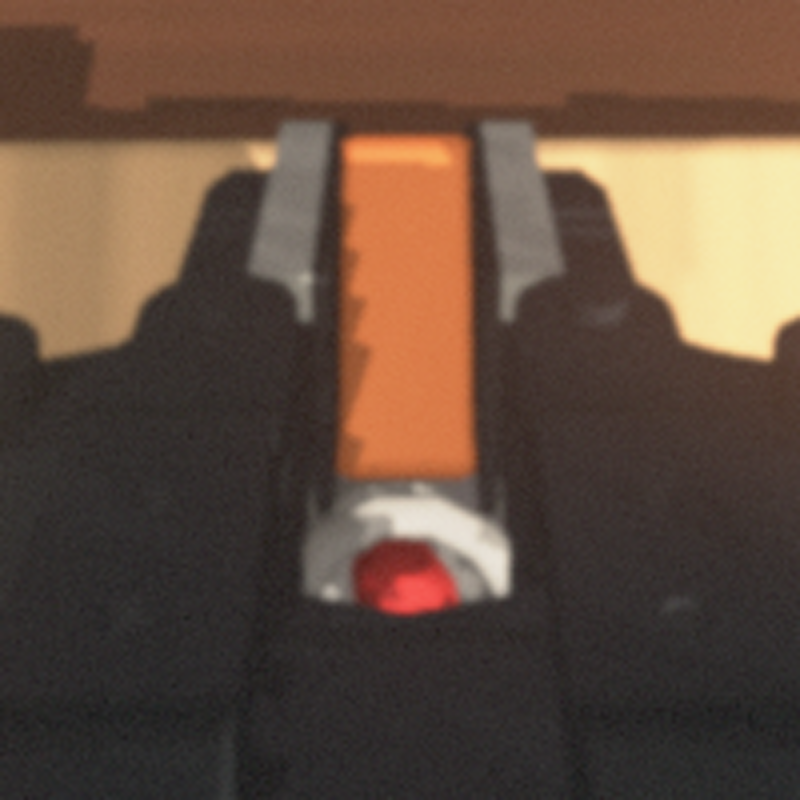

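send_rows([
  [0.6,0,0,0,0],
  [0.6,0,0,0,0],
  [0.6,0,0,0,0],
  [0.6,0,0,0,0],
])

```text
time_s: 26.4
tcp_pos: [0.4871, -0.1693, 0.0548]
tcp_rot: [-1.485, -0.155, 0.168]
ft_force: [-0.1, 0.4, -0.3]
finger_gap: 0.399
```

```bash
python3 st.py; python3 - <<'E'
from h import *
w=snap("wrist","w11")
crop(w,320,350,100,4,"w11c")
E
```

```text
26.4 [-0.375  0.439 -0.179  0.997  0.067 -0.585] [ 0.4871 -0.1693  0.0548] gap 0.399 F [-0.1  0.4 -0.3] M [-0.07 -0.05  0.04]
x [9.784e-01 2.066e-01 4.000e-04] z [-0.2059  0.9753  0.0802] head 11.92
crop origin 220 250 scale 4 (800, 800, 3)
```

View pics/w11c.png

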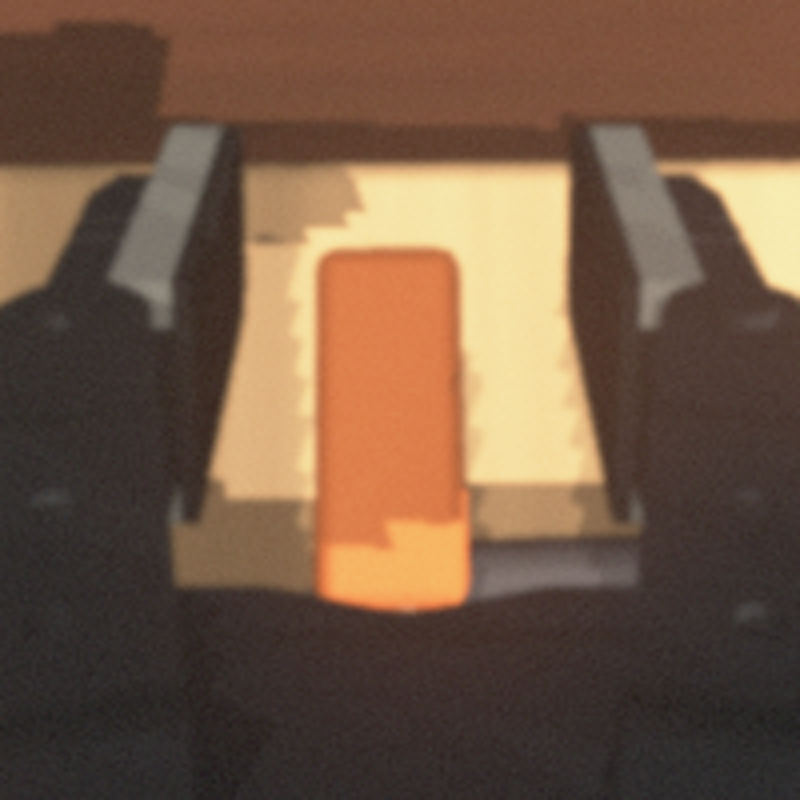

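send_rows([
  [0.6,0,-0.3,0,0],
  [0.6,0,-0.8,0,0],
  [0.6,0,-1.6,0,0],
  [0.6,-0.5,-2.4,0,0],
  [0.6,-1.3,-3,0,0],
  [0.6,-2.2,-3,0,0],
  [0.6,-2.2,-3,0,0],
  [0.6,-2.2,-3,0,0],
])

```text
time_s: 27.25
tcp_pos: [0.3821, -0.2041, 0.205]
tcp_rot: [-1.486, -0.157, 0.165]
ft_force: [-0.2, -0.2, 0.9]
finger_gap: 0.399
```

```bash
python3 st.py; python3 look.py m9; python3 - <<'E'
from h import *
w=snap("wrist","w12")
for l in ("eye","post","hole","tab","prong_tip"): print(l,sp(l,w,2))
E
```

```text
27.25 [-0.534  0.159 -0.147  1.315  0.06  -0.742] [ 0.3821 -0.2041  0.205 ] gap 0.399 F [-0.2 -0.2  0.9] M [-0.08 -0.01 -0.06]
x [0.9787 0.2052 0.003 ] z [-0.2048  0.9756  0.079 ] head 11.84
crop origin 225 205 scale 4 (400, 400, 3)
crop origin 325 185 scale 4 (400, 400, 3)
hole [(0.81, [271.9, 270.5])] [(0.78, [370.7, 221.1])]
sleeve [(0.7, [264.4, 266.6]), (0.67, [363.2, 252.5])] [(0.8, [298.0, 309.9]), (0.61, [374.2, 238.0])]
prong_tip [(0.82, [275.2, 274.9]), (0.54, [283.3, 253.6])] [(0.9, [306.4, 306.8]), (0.85, [372.6, 218.8])]
eye [(0.65, [240.6, 270.7]), (0.64, [292.6, 226.7])] [(0.58, [282.0, 338.8]), (0.57, [379.2, 271.8])]
post [(0.54, [242.9, 266.8])] [(0.75, [376.6, 272.0])]
tab [(0.62, [238.4, 268.4]), (0.48, [291.2, 219.5])] [(0.57, [380.7, 281.6]), (0.53, [373.1, 222.5])]
eye [(0.63, [572.8, 243.1]), (0.62, [320.4, 403.5])]
post [(0.79, [317.5, 398.9])]
hole []
tab [(0.61, [320.1, 372.5]), (0.58, [596.5, 221.5])]
prong_tip [(0.97, [477.4, 299.7])]
```

View pics/m9.png

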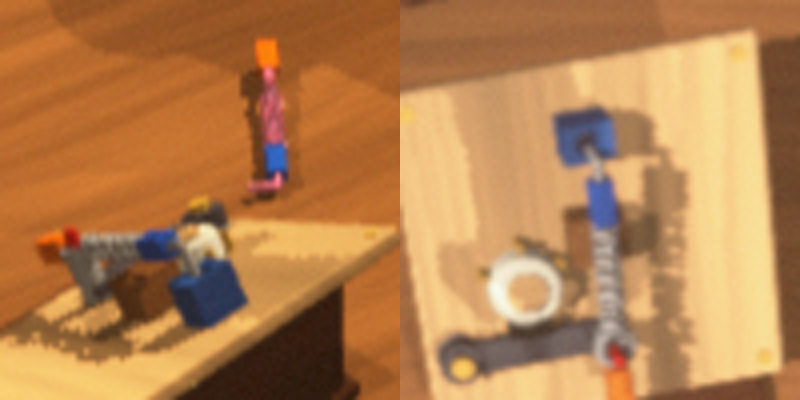

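View pics/w12.png

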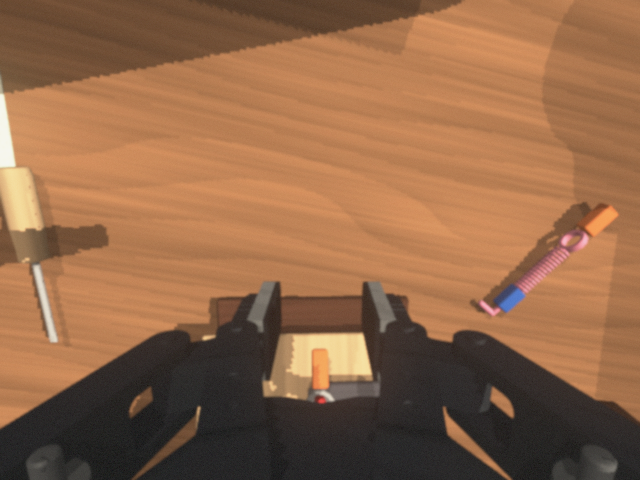

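```bash
python3 - <<'E'
from plan import *
s=snap("scene");t=snap("top")
crop(s,253,269,25,8,"za");crop(t,376,250,40,5,"zb")
A=cv2.imread("pics/za.png");B=cv2.imread("pics/zb.png");cv2.imwrite("pics/z.png",np.hstack([A,B]))
Hm=(H+np.array([.636,-.1462,.1565]))/2
for st in (0,):
  for n,X in [("postfoot",(-130,0,4)),("posttop",(-130,0,22)),("eyehome",(-127,0,7.5)),("eyehigh",(-127,0,16)),("tabhome",(-157,0,7.7)),("tabhigh",(-157,0,18)),("sleeve",(-24,0,8))]:
    W=Hm+Bf@(np.array(X)/1000);a=proj(s,W);b=proj(t,W);print(n,((a-[228,244])*8).round(0),((b-[336,210])*5+[400,0]).round(0))
E
```

```text
crop origin 228 244 scale 8 (400, 400, 3)
crop origin 336 210 scale 5 (400, 400, 3)
postfoot [118. 186.] [611. 309.]
posttop [ 94. 134.] [620. 326.]
eyehome [118. 177.] [612. 307.]
eyehigh [107. 152.] [616. 315.]
tabhome [ 69. 173.] [620. 362.]
tabhigh [ 55. 144.] [625. 372.]
sleeve [300. 187.] [586. 107.]
```

View pics/z.png

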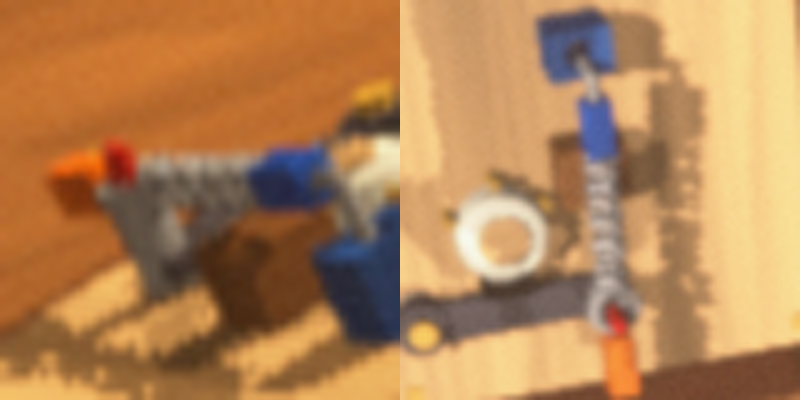

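```bash
python3 - <<'E'
from plan import *
s=snap("scene");t=snap("top")
hh=tri([(s,(271.8,270.5)),(t,(371.3,220.6))])[0]
f=lambda a,b:tri([(s,(228+a[0]/8,244+a[1]/8)),(t,(336+(b[0]-400)/5,210+b[1]/5))])
for n,a,b in [("sleeve",(290,178),(597,128)),("tab",(77,181),(622,365)),("coilend",(150,178),(607,262)),("redtop",(118,152),(618,322))]:
    X,e=f(a,b);print(n,(Bf.T@(X-hh)*1e3).round(1),"res",round(e,2))
for l in [-.022]:
  pass
c=crop(s,272,268,15,20,"zc")
E
```

```text
sleeve [-31.4  -0.    9.4] res 1.35
tab [-158.7    1.1    3.1] res 0.85
coilend [-1.031e+02 -1.000e-01  7.000e+00] res 0.44
redtop [-129.2    2.6   13.4] res 1.22
crop origin 257 253 scale 20 (600, 600, 3)
```

View pics/zc.png

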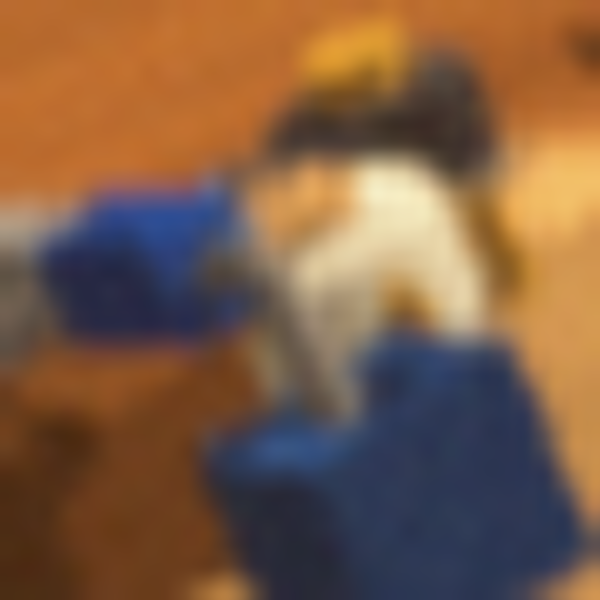

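```bash
python3 - <<'E'
from plan import *
s=snap("scene");t=snap("top")
hh=tri([(s,(271.8,270.5)),(t,(371.3,220.6))])[0]
for X in [(0,0,0),(-3,0,0),(-3,0,8),(-13,0,8),(-27,0,8),(-3,0,14),(-13,0,14),(-27,0,14),(-12,-15,0),(12,-15,0),(-12,15,0),(-12,-15,-28)]:
    W=hh+Bf@(np.array(X)/1e3);print(X,((proj(s,W)-[257,253])*20).round(0),((proj(t,W)-[336,210])*5+[400,0]).round(0))
E
```

```text
(0, 0, 0) [303. 350.] [578.  54.]
(-3, 0, 0) [288. 349.] [579.  60.]
(-3, 0, 8) [260. 286.] [583.  66.]
(-13, 0, 8) [211. 283.] [585.  86.]
(-27, 0, 8) [144. 278.] [589. 115.]
(-3, 0, 14) [239. 238.] [585.  70.]
(-13, 0, 14) [190. 236.] [588.  91.]
(-27, 0, 14) [123. 232.] [592. 120.]
(-12, -15, 0) [143. 411.] [614.  72.]
(12, -15, 0) [261. 421.] [607.  23.]
(-12, 15, 0) [343. 281.] [549.  85.]
(-12, -15, -28) [240. 629.] [600.  51.]
```

```bash
python3 - <<'E'
import cv2,numpy as np
a=cv2.imread("pics/scene0.png")[250:290,250:290]; b=cv2.imread("pics/w1.png")[85:145,285:345]
cv2.imwrite("pics/lug.png",np.hstack([cv2.resize(a,(400,400),interpolation=cv2.INTER_CUBIC),cv2.resize(b,(400,400),interpolation=cv2.INTER_CUBIC)]))
E
```

```text
(no output)
```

View pics/lug.png

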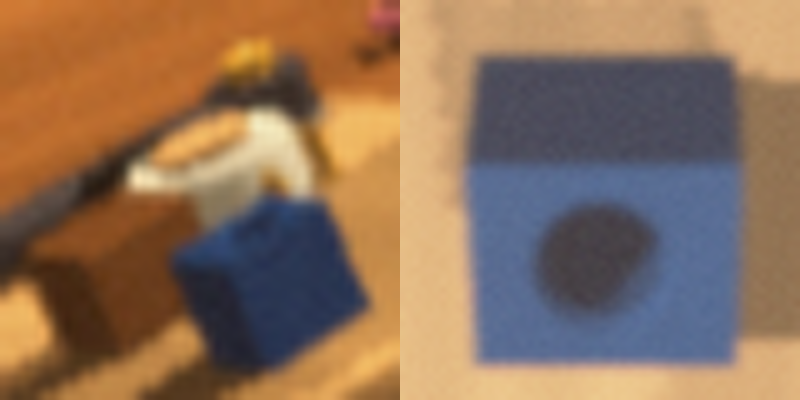

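```bash
python3 - <<'E'
from plan import *
import pickle
s=snap("scene");t=snap("top");w=pickle.load(open("w1.pkl","rb"))
O=[(w,(-12,15,0),(296.7,139.75)),(w,(-12,-15,0),(335.25,139.75)),(w,(12,15,0),(295.2,109.45)),(w,(12,-15,0),(336.75,109.45)),(w,(12,15,-28),(296.4,93.7)),(w,(12,-15,-28),(335.3,93.7)),(w,(0,0,0),(314.7,124.)),
(s,(-12,-15,0),(267.3,276.3)),(s,(12,15,0),(282.5,270)),(s,(12,15,-28),(286.8,280.5)),(s,(12,-15,-28),(275.5,286.9)),(t,(0,0,0),(371.4,220.5))]
for sel in ("all","w","s"):
    Q=[o for o in O if sel=="all" or (o[0] is w)==(sel=="w") ]
    f=lambda q:np.concatenate([proj(p,q[:3]+bframe(q[3])@(np.array(X)/1e3))-uv for p,X,uv in Q])
    r=least_squares(f,[*H,yaw]);print(sel,r.x[:3].round(4),np.degrees(r.x[3]).round(2),r.fun.reshape(-1,2).round(1).tolist())
    if sel!="w":print("scene px of hole",proj(s,r.x[:3]),proj(t,r.x[:3]))
    np.save(f"H_{sel}.npy",r.x)
E
```

```text
all [ 0.6374 -0.1443  0.1491] 10.36 [[-0.5, -0.1], [0.1, -0.1], [-0.6, -0.0], [-0.5, 0.0], [0.1, -0.7], [-0.0, -0.7], [0.9, 1.0], [-1.9, -0.4], [-1.1, -0.0], [-0.8, 0.4], [0.5, 0.7], [-1.0, 0.2]]
scene px of hole [273.38658951 272.96638405] [370.36334566 220.69572211]
w [ 0.6376 -0.1443  0.1461] 10.38 [[-0.2, -0.3], [-0.0, -0.3], [-0.3, 0.1], [-0.6, 0.2], [0.4, -0.4], [-0.1, -0.4], [1.0, 1.0]]
s [ 0.639  -0.1437  0.1507] 8.9 [[-1.3, -0.8], [-0.5, -0.1], [-0.3, 0.4], [0.8, 0.5], [-1.2, -0.6]]
scene px of hole [273.95913115 272.71940789] [370.1550077  219.87139859]
```

```bash
python3 - <<'E'
from plan import *
s=snap("scene");t=snap("top");w=snap("wrist");o=manip.get_obs();R=Ro.from_rotvec(o["tcp_rot"]).as_matrix()
print(o["time_s"])
q=np.load("H_all.npy");B=bframe(q[3]);h=q[:3]
X,e=tri([(s,(228+77/8,244+181/8)),(t,(336+222/5,210+365/5))]);print("tab tri",X.round(4),(B.T@(X-h)*1e3).round(1))
print("tab guess",(h+B@np.array([-.158,0,.007])).round(4))
for l in ("tab","eye"):
    for c,uv in sp(l,w,2): Y=onplane2(w,np.array(uv),h+B@np.array([-.158,0,.007]),B[:,2]); print(l,c,uv,Y.round(4),(B.T@(Y-h)*1e3).round(1))
for name,Tb in (("tri",X),):
    tcp=Tb-R@np.array([0,-.0192,-.001]); print("tcp",tcp,"units",rows(o["tcp_pos"],R,tcp).round(2))
Tb=h+B@np.array([-.158,0,.006]);tcp=Tb-R@np.array([0,-.0192,-.001]);print("guess tcp",tcp,rows(o["tcp_pos"],R,tcp).round(2))
Xs,e=tri([(s,(264.25,266.25)),(t,(375.4,235.6))]);print("sleeve",(B.T@(Xs-h)*1e3).round(1))
E
```

```text
28.8
tab tri [ 0.4994 -0.1722  0.0799] [-156.5   -2.6   10.5]
tab guess [ 0.4994 -0.1696  0.0761]
tab 0.97 [320.6, 368.1] [ 0.5027 -0.1672  0.0782] [-153.8    1.7    7. ]
tab 0.68 [597.0, 222.2] [0.3344 0.0951 0.0099] [-290.4  290.1    7. ]
eye 0.97 [322.0, 406.3] [ 0.5286 -0.1617  0.0935] [-123.2    2.4    7. ]
eye 0.87 [573.9, 241.9] [0.3578 0.0694 0.0205] [-269.2  260.6    7. ]
tcp [ 0.49894869 -0.16976006  0.06080082] units [ 2.41  2.89 -0.04]
guess tcp [ 0.49940017 -0.16700235  0.05619798] [2.43 2.99 0.  ]
sleeve [-29.3  -2.1  16.7]
```

send_rows([
  [0.6,0.9,0,0.02,0],
  [0.6,1.8,0.5,0.02,0],
  [0.6,2.45,1.2,0.02,0],
  [0.6,2.45,2.0,0.02,0],
  [0.6,2.45,2.7,0.02,0],
  [0.6,2.45,2.93,0.02,0],
  [0.6,2.45,2.93,0.02,0],
  [1,2.45,2.93,0.02,0],
  [1,2.45,2.93,0.02,0],
  [1,2.45,2.93,0.02,0],
  [1,2.45,2.93,0.02,0],
], newtons=30)

```text
time_s: 30.0
tcp_pos: [0.5017, -0.1671, 0.0609]
tcp_rot: [-1.488, -0.16, 0.163]
ft_force: [1.4, -2.7, 2.1]
finger_gap: 0.156
```

```bash
python3 st.py; python3 - <<'E'
from h import *
w=snap("wrist")
crop(w,320,350,100,4,"w13c")
E
sed -i 's/^Bf=bframe()/_q=np.load("H_all.npy");H=_q[:3];yaw=_q[3];Bf=bframe(yaw)/' plan.py
python3 mv.py -4,0,0 -4,0,10 -4,0,20 -4,0,30
```

```text
30.0 [-0.362  0.449 -0.143  1.015  0.068 -0.571] [ 0.5017 -0.1671  0.0609] gap 0.156 F [ 1.4 -2.7  2.1] M [-0.31 -0.15 -0.16]
x [0.9785 0.2062 0.0059] z [-0.206   0.9755  0.0767] head 11.9
crop origin 220 250 scale 4 (800, 800, 3)
-4,0,0 -> [-0.069  0.04  -0.001]
-4,0,10 -> [-0.168 -0.133  0.015]
-4,0,20 -> [-0.267 -0.307  0.031]
-4,0,30 -> [-0.366 -0.48   0.047]
```

View pics/w13c.png

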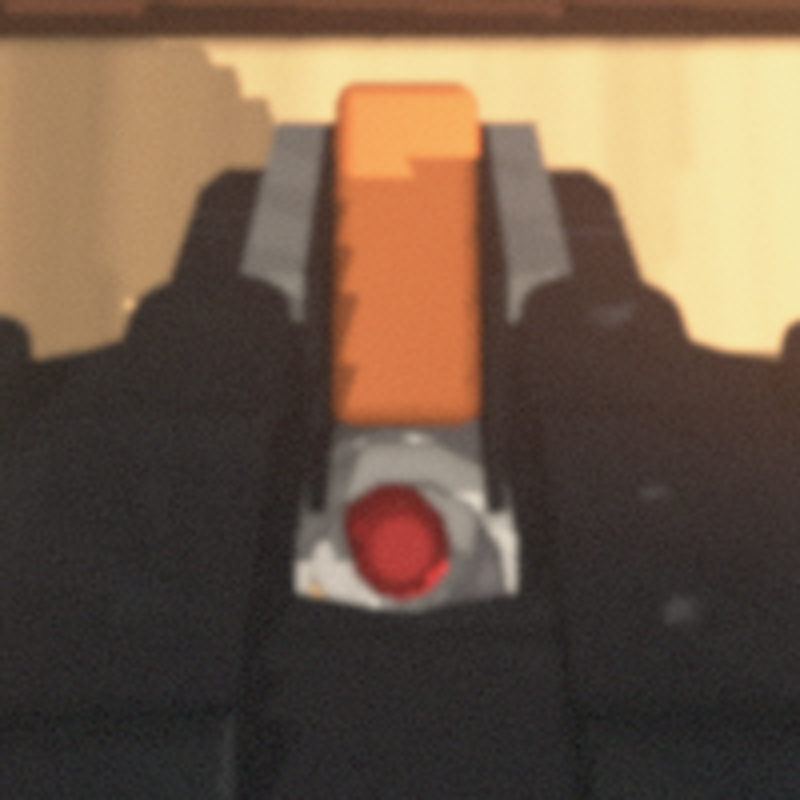

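send_rows([
  [1,-0.07,0.04,0,0],
  [1,-0.12,-0.05,0,0],
  [1,-0.17,-0.13,0.01,0],
  [1,-0.22,-0.22,0.02,0],
  [1,-0.27,-0.31,0.03,0],
  [1,-0.32,-0.4,0.04,0],
  [1,-0.37,-0.5,0.05,0],
  [1,-0.37,-0.5,0.05,0],
], newtons=25)

```text
time_s: 30.85
tcp_pos: [0.4848, -0.17, 0.0856]
tcp_rot: [-1.487, -0.162, 0.161]
ft_force: [7.5, -0.1, -1.6]
finger_gap: 0.156
```

```bash
python3 st.py; python3 - <<'E'
from h import *
s=snap("scene");w=snap("wrist")
crop(s,258,265,25,8,"y1a");crop(w,320,350,50,4,"y1b")
cv2.imwrite("pics/y1.png",np.hstack([cv2.imread("pics/y1a.png"),cv2.imread("pics/y1b.png")]))
E
python3 mv.py 0,0,-5 0,0,-10 0,0,-14
```

```text
30.85 [-0.379  0.396 -0.155  1.056  0.069 -0.589] [ 0.4848 -0.17    0.0856] gap 0.156 F [ 7.5 -0.1 -1.6] M [-0.22 -1.16 -0.38]
x [0.9784 0.2067 0.0087] z [-0.2067  0.9754  0.0769] head 11.93
crop origin 233 240 scale 8 (400, 400, 3)
crop origin 270 300 scale 4 (400, 400, 3)
0,0,-5 -> [ 0.049  0.087 -0.008]
0,0,-10 -> [ 0.099  0.173 -0.016]
0,0,-14 -> [ 0.138  0.243 -0.023]
```

View pics/y1.png

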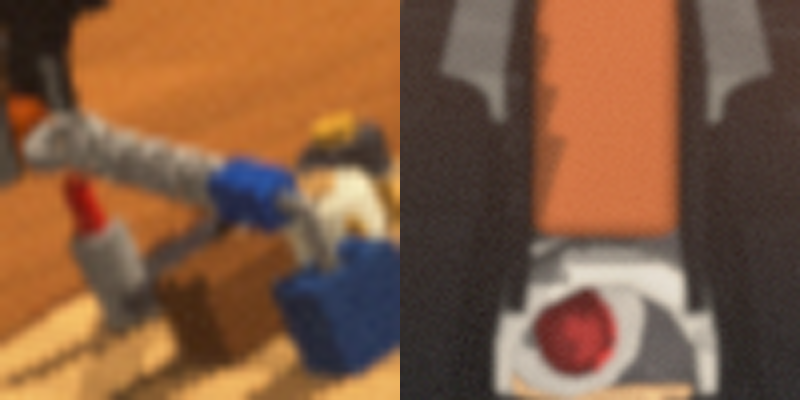

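send_rows([
  [1,-0.04,0.02,-0.05,0],
  [1,-0.04,0.02,-0.05,0],
  [1,0,0.1,-0.06,0],
  [1,0.03,0.16,-0.06,0],
  [1,0.07,0.22,-0.07,0],
  [1,0.1,0.27,-0.07,0],
  [1,0.1,0.27,-0.07,0],
], newtons=120)

```text
time_s: 31.65
tcp_pos: [0.4911, -0.1709, 0.0725]
tcp_rot: [-1.486, -0.165, 0.161]
ft_force: [4.1, 1.1, 5.9]
finger_gap: 0.131
```

```bash
python3 st.py; python3 - <<'E'
from h import *
s=snap("scene");w=snap("wrist")
crop(s,258,265,25,8,"y2a");crop(w,320,350,50,4,"y2b")
cv2.imwrite("pics/y2.png",np.hstack([cv2.imread("pics/y2a.png"),cv2.imread("pics/y2b.png")]))
E
python3 mv.py 0,0,-5 0,0,-10 0,0,-14
```

```text
31.65 [-0.377  0.419 -0.156  1.029  0.071 -0.588] [ 0.4911 -0.1709  0.0725] gap 0.131 F [4.1 1.1 5.9] M [ 0.21 -1.61 -0.12]
x [0.9781 0.2078 0.0108] z [-0.208   0.9751  0.0774] head 11.99
crop origin 233 240 scale 8 (400, 400, 3)
crop origin 270 300 scale 4 (400, 400, 3)
0,0,-5 -> [ 0.049  0.087 -0.008]
0,0,-10 -> [ 0.098  0.174 -0.016]
0,0,-14 -> [ 0.137  0.243 -0.023]
```

View pics/y2.png

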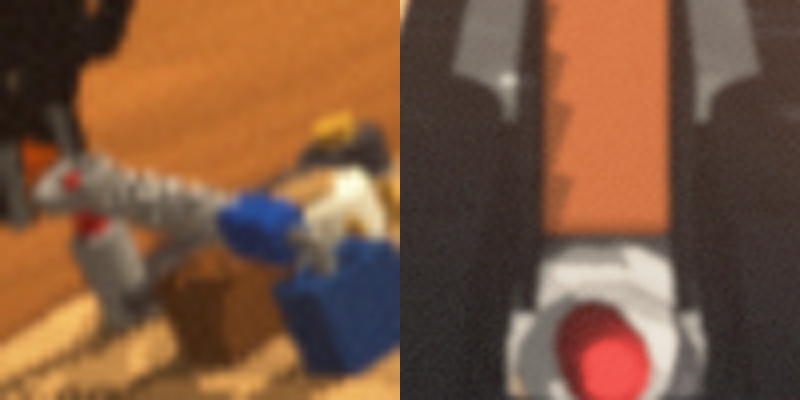

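send_rows([
  [1,0,0,0,0],
  [1,-0.05,-0.1,0.01,0],
  [1,-0.05,-0.1,0.01,0],
  [1,-0.05,-0.1,0.01,0],
  [1,-0.05,-0.1,0.01,0],
], newtons=30)

```text
time_s: 32.25
tcp_pos: [0.488, -0.171, 0.0768]
tcp_rot: [-1.485, -0.164, 0.162]
ft_force: [5.5, 0.5, 1.7]
finger_gap: 0.129
```

```bash
python3 st.py; python3 - <<'E'
from h import *
s=snap("scene");w=snap("wrist")
crop(s,258,265,25,8,"y3a");crop(w,320,350,50,4,"y3b")
cv2.imwrite("pics/y3.png",np.hstack([cv2.imread("pics/y3a.png"),cv2.imread("pics/y3b.png")]))
E
python3 mv.py -1,0,-6 -1,0,-12 -1,0,-20 -1,0,-24
```

```text
32.25 [-0.379  0.411 -0.157  1.039  0.07  -0.591] [ 0.488  -0.171   0.0768] gap 0.129 F [5.5 0.5 1.7] M [ 0.24 -1.33 -0.04]
x [0.9781 0.208  0.0093] z [-0.2081  0.975   0.0783] head 12.01
crop origin 233 240 scale 8 (400, 400, 3)
crop origin 270 300 scale 4 (400, 400, 3)
-1,0,-6 -> [ 0.042  0.114 -0.01 ]
-1,0,-12 -> [ 0.101  0.218 -0.02 ]
-1,0,-20 -> [ 0.179  0.357 -0.033]
-1,0,-24 -> [ 0.219  0.426 -0.04 ]
```

View pics/y3.png

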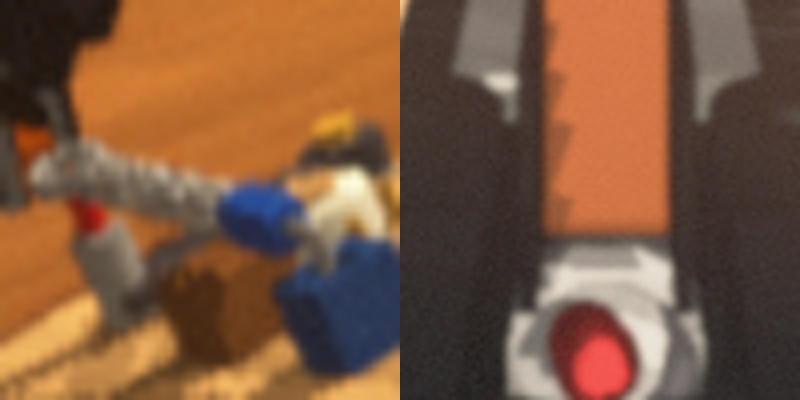

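send_rows([
  [1,-0.02,0.04,-0.02,0],
  [1,0.03,0.12,-0.03,0],
  [1,0.07,0.2,-0.04,0],
  [1,0.11,0.28,-0.05,0],
  [1,0.15,0.35,-0.06,0],
  [1,0.19,0.42,-0.06,0],
  [1,0.19,0.42,-0.06,0],
], newtons=60)

```text
time_s: 33.05
tcp_pos: [0.497, -0.1696, 0.0558]
tcp_rot: [-1.484, -0.164, 0.164]
ft_force: [3.2, 3.9, 6.6]
finger_gap: 0.13
```

```bash
python3 st.py; python3 - <<'E'
from h import *
s=snap("scene");w=snap("wrist")
crop(s,258,265,25,8,"y4a");crop(w,320,350,50,4,"y4b")
cv2.imwrite("pics/y4.png",np.hstack([cv2.imread("pics/y4a.png"),cv2.imread("pics/y4b.png")]))
E
```

```text
33.05 [-0.371  0.449 -0.159  1.     0.071 -0.584] [ 0.497  -0.1696  0.0558] gap 0.13 F [3.2 3.9 6.6] M [ 0.64 -1.24  0.45]
x [0.9778 0.2096 0.0084] z [-0.2096  0.9745  0.0798] head 12.1
crop origin 233 240 scale 8 (400, 400, 3)
crop origin 270 300 scale 4 (400, 400, 3)
```

View pics/y4.png

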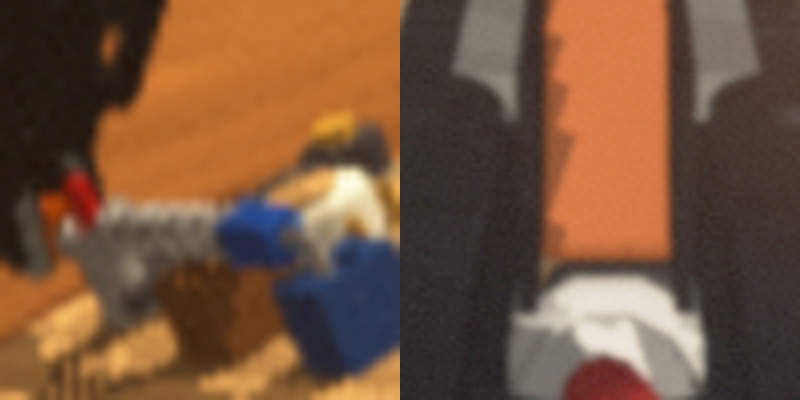

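send_rows([
  [0.6,0,0,0,0],
  [0.6,0,0,0,0],
  [0.6,0,0,0,0],
  [0.6,0,0,0,0],
  [0.6,0,-0.4,0,0],
  [0.6,0,-1.2,0,0],
  [0.6,-0.3,-2,0,0],
  [0.6,-1.2,-2.8,0,0],
  [0.6,-2.1,-3,0,0],
  [0.6,-2.1,-3,0,0],
])

```text
time_s: 34.15
tcp_pos: [0.3908, -0.2049, 0.2059]
tcp_rot: [-1.487, -0.155, 0.163]
ft_force: [0.4, -0.9, -0.2]
finger_gap: 0.398
```

```bash
python3 st.py; python3 - <<'E'
from plan import *
s=snap("scene");t=snap("top")
crop(s,258,265,25,8,"y5a");crop(t,376,250,40,5,"y5b")
cv2.imwrite("pics/y5.png",np.hstack([cv2.imread("pics/y5a.png"),cv2.imread("pics/y5b.png")]))
E
```

```text
34.15 [-0.525  0.174 -0.127  1.32   0.06  -0.732] [ 0.3908 -0.2049  0.2059] gap 0.398 F [ 0.4 -0.9 -0.2] M [-0.08 -0.04 -0.02]
x [0.9791 0.2035 0.0028] z [-0.2031  0.9761  0.0775] head 11.74
crop origin 233 240 scale 8 (400, 400, 3)
crop origin 336 210 scale 5 (400, 400, 3)
```

View pics/y5.png

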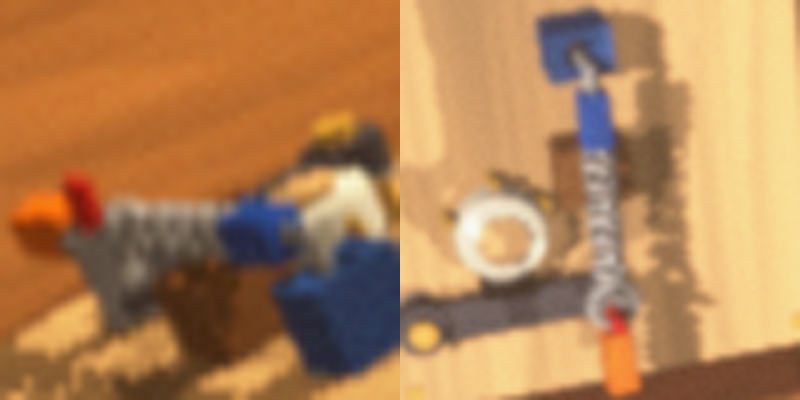

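```bash
python3 - <<'E'
from plant import manip
print(manip.hand_in())
E
```

```text
the job is handed in; nothing more can be done
None
```

I handed the job in at about 34 s of the 45 s allowed, and the last pictures look right. I can't confirm the lever is fully shut, or that the steps counted in the required order.

**What I did:** I took the bare steel spring by its tab, not the pink look-alike on the bench. I tilted it against the cradle, hooked the prong into the lug, stretched the spring and lowered the ring over the red post.

**Last checks (scene and top cameras, arm clear):**
- **Prong:** the sleeve sits within 1–2 mm of where it belongs with the prong home, so the tip should be about 12–14 mm below the mouth.
- **Ring:** it is low on the post, with nearly all the red showing above it.
- **Lever:** the ring and post are where I expect with the lever shut, but I did not measure the lever angle itself.
- **Robot:** it touches nothing. I only moved near the spring and the rest, and did not re-measure the jar, tin, graver or nut.

**What went wrong or disagreed:**
- **Fingers:** the fingertips are about 30 mm shorter than the interface text says, so the first grasp closed above the tab.
- **Tool lean:** a move that ran into the last joint's limit left the tool leaning about 4.5° for the rest of the job.
- **First hooking too shallow:** my first estimate of the hole was about 5 mm too high, so the prong was only about 4–5 mm in. That was less than step 1 needs.
- **Repair:** I lifted the ring off the post, pushed the prong home, and put the ring back on. By my estimate step 1 was met while the ring was still high enough that step 2 was not. The margin was small: I put the ring's centre at 10–16 mm above the shoulder against the 9 mm limit, then raised it a further 5 mm or so to be safe.

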